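# Line up a label printer's mechanism plate with a drift pin and fit its second thumbscrew

## Robot

A 6-joint arm with a two-finger parallel gripper is mounted at the origin on the work surface. World frame = base frame: x ahead of the robot, y to its left, z up, the work surface at z = 0. Lengths are in m, angles in degrees, forces in N, time in s.
With the tool pointing down it reaches from about 0.3 to 0.75 m from the base axis. Payload 8.5 kg.
Tool frame: the origin (TCP) lies midway between the tips of the shut fingers; the grasp point (between the pads) lies behind it (grasp_offset is the z of the grasp point in the tool frame, in m); z points along the fingers, y is the direction in which the jaws open and shut (so a half turn about z gives the same grasp; the last joint's range is limited). The gripper opens to 85 mm and grips with 20 to 120 N. Pads are 22 mm wide; open, the fingers measure 114 mm over their backs; the gripper's body (76 mm by 85 mm) begins 54 mm behind the grasp point. The pads swing forward as they close: fully open they stand 13 mm farther back than shut.
Start: joints at [-88.081, 21.807, 74.336, -0, 83.858, -12.336], TCP at [0.135, -0.533, 0.199] pointing down, gripper open.
Joint ranges: [-178.18, 178.18], [-50.72, 133.34], [12.68, 142.11], [-81.47, 261.47], [9.98, 163.14], [-165.26, 165.26]. Speed limits (degrees/s): [136.94, 136.94, 180, 180, 180, 180].

## Interface

Orientations are given as a 3x3 rotation matrix whose columns are the frame's x, y, z axes.
In Python, from rig import * gives the robot as it stands.
- The arm moves only by the shell command python3 -m pendant 'ROWS' [FORCE]. ROWS is JSON, one flat list of numbers, 7 for each row, row after row: the finger opening in mm, from 0 to 85.4, then the shift along the tool's x, y, z in units of 50 mm (1.0 is 50 mm), then the turn, a rotation vector about the tool's x, y, z in units of 8 degrees (1.0 is 8 degrees). In form: [hand, dx, dy, dz, wx, wy, wz, hand, dx, dy, dz, wx, wy, wz, ...]. A call has 1 to 12 rows; each row shifts and turns the commanded pose from where the row before left it, along the tool's axes as they then stand; what a row does not reach is not made up. A row lasts 1/10 s, in which the tool goes at most 50 mm and 8.59 degrees, less where a joint would pass 70% of its speed; a pose out of reach is approached as far as the arm can. A call is refused whole if a number of a shift passes 1 or a number of a turn 1, either way. A call with a gripper value outside its range is refused whole. The fingers move at their own pace and stop on an object; FORCE is the grip in N (left out, the last holds). Time passes only in rows, so rows that do not move let the fingers close. It gives the time, the measured TCP pose, the force and the opening at its end, in the units of the state.
- observe(): the state, without advancing time (a new reading comes with each control period).
- get_image(name): name is "side" or "top" or "wrist"; returns a dict with "frame" (420x560x3 uint8, red, green, blue), "depth" (420x560 float32, m along the optical axis (not along the pixel's ray), 0 where there is no reading), "K" (3x3 intrinsics, pixels), "rvec" (rotation vector, rad) and "tvec" (3), from world to camera coordinates, as OpenCV has them. Camera axes: x right, y down, z forward; pixel columns grow to the right and rows downward; lengths in m; the calibration is good to about 2 mm. A picture is of the moment at which its call begins.
- close_job(): hands the job in, once; it reports no verdict.
The state is a dict: "time_s": time; "q": joint angles; "qvel": joint speeds; "joint_efforts": joint torques, N m; "position": TCP position; "tool_rot": TCP orientation; "ft_force": force on the tool from outside, world axes, zero at the start; "wrist_torque": the same for the moment, N m; "grip_width": finger opening in m.
Only numpy, scipy, OpenCV 4.12 (cv2) and the standard library are available. Lean on these libraries where they do the work, as an engineer would, in place of code of your own. Each camera call takes 0.05 s, during which the arm holds its last target.

## Task

The mechanism plate of this label printer is on the casting with only its first thumbscrew in, and it has swung so that its other holes are out of line. Push the drift pin gently down through the plate's drift hole into the casting until its shoulder sits on the plate, then, leaving the drift standing there, put the loose thumbscrew from the wooden block into the other open hole and press it gently fully home, head flat on the plate. Do not force anything - feel the parts into line - and leave everything else on the bench alone.

Things in the scene. Friction and masses are not known exactly. Their poses are not given: they have to be found in the camera images.
- pallet: Black assembly pallet fixed to the table, origin at its underside below the printer, x away from the robot at yaw 0, z up. Clamped on it, axes parallel, lies the printer's base casting (aluminium, 210 x 250 x 40 mm), but shifted by an amount that is NOT measured: up to 7 mm either way along x and up to 7 mm along y, the same for all its holes.
- drift_spot (a point): Where the drift hole is on the drawing (a point of the pallet), at the height of the plate's top face, 57 mm over the table. Casting hole 13 mm wide, right through its 40 mm, truly off this point by the casting's shift. The hole in the 5 mm steel mechanism plate on top is 13 mm too. Roller, gear and motor on the plate rise 43 mm, at least 40 mm away from both open holes.
- screw_spot (a point): Where the open screw hole is on the drawing, at the height of the plate's top face; a point of the pallet, (80, -35, 0) mm from drift_spot in pallet axes. The holes in plate and casting are 9.4 mm wide; the casting's is off this point by the casting's shift.
- first_screw (a point): Where the first thumbscrew is on the drawing, at the height of the plate's top face; a point of the pallet, (80, -175, 0) mm from drift_spot in pallet axes. The plate turns about this screw (which is off this point by the casting's shift). Its head, 20 mm wide and 18 mm high, stands on the plate.
- plate (a joint): Turn of the mechanism plate about the first thumbscrew, rad, anticlockwise from above; 0 = its holes stand exactly over the casting's. Starts at 0.016 to 0.024 (drift hole 3.1 to 4.6 mm, screw hole 2.2 to 3.4 mm out of line). It rubs stiffly: about 8 N sideways at the drift hole moves it, and it stays where it is left.
- drift_mid (a point): Steel drift pin, 0.12 kg, knurled round handle 18 mm wide and 45 mm high; this point is mid-handle, z up along the pin, 22.5 mm above the handle's flat lower face (shoulder). Below it the pin: 12 mm thick for 14 mm, then tapering over 24 mm to a 7 mm tip. Stands upright in a hole of the block, shoulder on its top. Seated on the plate this point is 79.5 mm over the table.
- screw_mid (a point): Loose steel thumbscrew, 0.05 kg, knurled head 20 mm wide and 18 mm high; this point is mid-head, z up along the screw. Below the head a plain shank 8 mm thick and 24 mm long, end chamfered by 1 mm. Stands upright in a hole of the block, head on its top. With its head flat on the plate this point is 66 mm over the table.
- block: Fixed wooden tool block 70 x 190 x 45 mm, origin at the centre of its underside, long side along its y. Three holes 14 mm wide, 60 mm apart along its y, hold the drift pin, the thumbscrew and a nut driver (black plastic handle 24 mm wide, top 91 mm over the table) in any order.
There are look-alikes about, which are no part of the job. What is shaped like the part that bears screw_mid but green is not meant.

How it is judged (in metres and radians):
On the way, in this order (a step that is already met when the one before it is completed fails the run):
1. the drift pin stands seated in the drift hole, shoulder on the plate, while the screw hole is still open (height (world z) of drift_mid below 0.0815 m and horizontal distance between drift_mid and drift_spot below 0.012 m and angle between drift_mid's own z axis and vertical below 0.1 rad and horizontal distance between screw_mid and screw_spot above 0.02 m), for 0.2 s.
2. the thumbscrew is fully home in the open screw hole with the drift still seated (height (world z) of screw_mid below 0.068 m and horizontal distance between screw_mid and screw_spot below 0.012 m and height (world z) of drift_mid below 0.0815 m and horizontal distance between drift_mid and drift_spot below 0.012 m and angle between screw_mid's own z axis and vertical below 0.1 rad), for 0.2 s.
At the end, for the whole second after the job is handed in: Drift upright in the drift hole (0.1 rad), shoulder within 2 mm of the plate; thumbscrew upright in the screw hole (0.1 rad), head within 2 mm of the plate; both within 12 mm of their drawing points; plate within 0.01 rad of in line; both let go and at rest (all of step 2 and angle between drift_mid's own z axis and vertical below 0.1 rad and value of joint plate between -0.01 and 0.01 rad and linear speed of each of drift, screw below 0.02 m/s); the robot touches nothing.
It fails at once if the drift pin is forced: more than 60 N between it and the printer (contact force between drift and pallet above 60 N).
It fails at once if the thumbscrew is forced: more than 60 N between it and the printer (contact force between screw and pallet above 60 N).
It fails at once if the robot itself presses on the plate, casting or pallet with more than 30 N (contact force between any of the arm, the fingers and pallet above 30 N).
It fails at once if another thing on the bench is moved more than 2 cm (distance of any of driver, roll_a, roll_b, roll_c, roll_d, screwdriver, dish from where it was at the start of the episode above 0.02 m).
It also fails if it takes over 72 s, if anything falls off the work surface, if the arm or the gripper's body presses on something with over 40 N, if the wrist force passes 120 N, or if a joint passes its speed limit or range.

## Working session

There is one attempt and no reset: what is moved stays moved. The work goes in short steps, Python scripts to look and compute and a shell command to move; the robot and the scene stay as the last step left them, time stands still between calls to the robot, and variables do not carry over. Pictures are saved under pics/ and viewed, and the job is handed in when it is done.

```bash
mkdir -p pics; ls; python3 - <<'E'
from rig import *
import cv2,numpy as np
s=observe()
print({k:np.round(v,3).tolist() for k,v in s.items()})
try: print(grasp_offset)
except Exception as e: print(e)
for n in ["top","side","wrist"]:
    g=get_image(n); cv2.imwrite(f"pics/{n}0.png",g["frame"][:,:,::-1]); np.savez(f"/tmp/{n}0.npz",**g)
    print(n,g["K"].tolist(),g["rvec"],g["tvec"])
E
```

```text
pics
{'time_s': 0.0, 'q': [-88.081, 21.842, 74.387, -0.001, 83.858, -12.336], 'qvel': [-0.035, 0.02, 0.1, -0.123, -0.053, 0.066], 'joint_efforts': [-0.001, -44.846, -23.128, -0.0, 0.005, 0.0], 'position': [0.135, -0.533, 0.198], 'tool_rot': [[0.969, 0.246, -0.0], [0.246, -0.969, 0.002], [0.0, -0.001, -1.0]], 'ft_force': [0.088, -0.303, 0.508], 'wrist_torque': [0.006, 0.011, -0.01], 'grip_width': 0.085}
-0.0187
top [[418.1877477079813, 0.0, 271.55222038398455], [0.0, 418.1877477079813, 211.25355803819278], [0.0, 0.0, 1.0]] [ 2.10562471 -2.15607626  0.15246282] [-0.02133192  0.55067881  0.93428505]
side [[439.96212437899055, 0.0, 280.204014611126], [0.0, 439.96212437899055, 207.30632412525915], [0.0, 0.0, 1.0]] [ 2.07529438 -0.34283225  0.22172646] [-0.55663481  0.13635315  0.70176886]
wrist [[345.70776773655274, 0.0, 282.6979997390538], [0.0, 345.70776773655274, 205.29233955653407], [0.0, 0.0, 1.0]] [-2.27045979  1.76567762  0.2860485 ] [-0.54990516 -0.04095639  0.38032012]
```

View pics/top0.png

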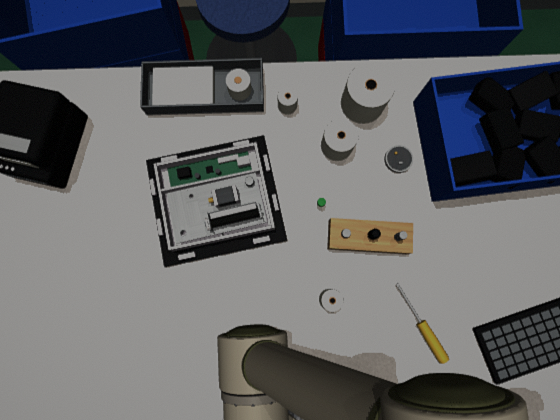

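View pics/side0.png

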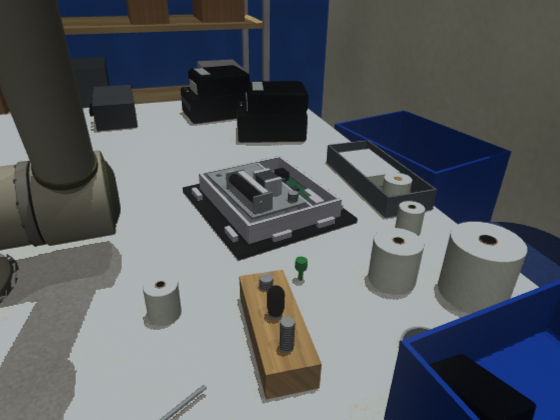

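View pics/wrist0.png

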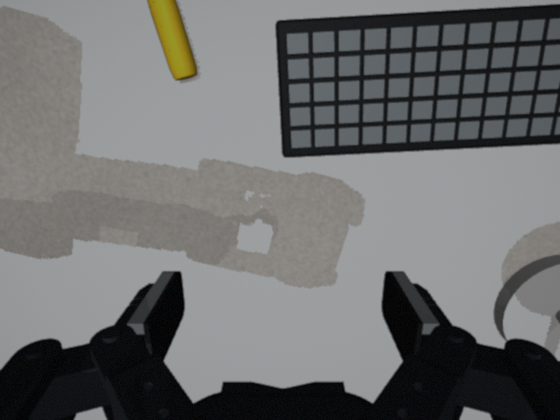

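The top view shows the printer around (215,200). The block holds three parts: a low grey head at (347,234), the black driver at (374,234) and a tall grey handle at (403,236). A green look-alike stands at (321,203), and the first screw is on the plate at (250,182). I'll zoom in.

```bash
cat > h.py <<'E'
from rig import *
import cv2,numpy as np
def cam(g):
    R,_=cv2.Rodrigues(np.array(g["rvec"],float)); return R,np.array(g["tvec"],float).ravel(),np.array(g["K"])
def ray(g,u,v,z):
    R,t,K=cam(g); d=R.T@np.linalg.solve(K,[u,v,1.]); c=-R.T@t
    return c+d*(z-c[2])/d[2]
def proj(g,p):
    R,t,K=cam(g); q=K@(R@np.array(p)+t); return q[:2]/q[2]
def depthpt(g,u,v):
    R,t,K=cam(g); z=g["depth"][int(round(v)),int(round(u))]; return R.T@(np.linalg.solve(K,[u,v,1.])*z-t)
def crop(g,x0,y0,x1,y1,k,name):
    cv2.imwrite(f"pics/{name}.png",cv2.resize(g["frame"][y0:y1,x0:x1,::-1],None,fx=k,fy=k,interpolation=cv2.INTER_CUBIC))
E
python3 - <<'E'
from h import *
T=dict(np.load("/tmp/top0.npz")); S=dict(np.load("/tmp/side0.npz"))
crop(T,140,130,290,270,5,"t_pr"); crop(T,310,190,425,265,6,"t_bl"); crop(S,230,240,330,390,4,"s_bl")
for p in [(347,234),(374,234),(403,236),(250,182),(183,232),(192,196)]: print(p,depthpt(T,*p),ray(T,*p,.057))
E
```

```text
(347, 234) [ 0.4900393  -0.20361442  0.06720079] [ 0.49106998 -0.20529472  0.057     ]
(374, 234) [ 0.4861943  -0.25871941  0.09114677] [ 0.48959145 -0.26654069  0.057     ]
(403, 236) [ 0.48028679 -0.32170953  0.09102588] [ 0.48345253 -0.3318366   0.057     ]
(250, 182) [0.61296599 0.01272036 0.0796965 ] [0.61829193 0.01421435 0.057     ]
(183, 232) [0.50937443 0.17909039 0.016845  ] [0.50474063 0.169882   0.057     ]
(192, 196) [0.59562435 0.15712193 0.02190141] [0.58848686 0.1498129  0.057     ]
```

View pics/t_pr.png

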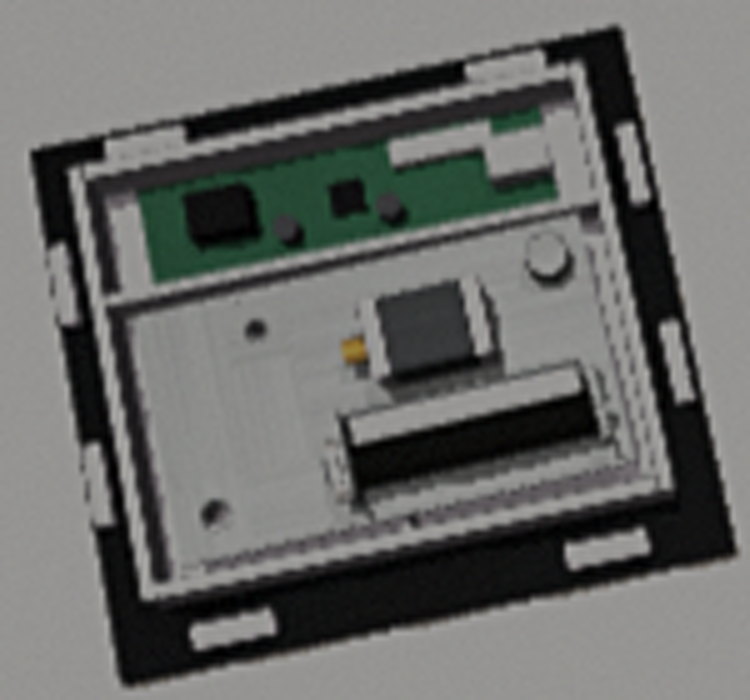

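View pics/t_bl.png

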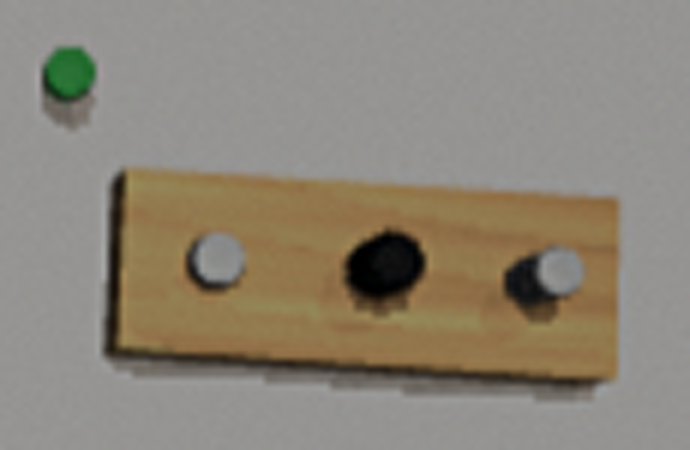

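View pics/s_bl.png

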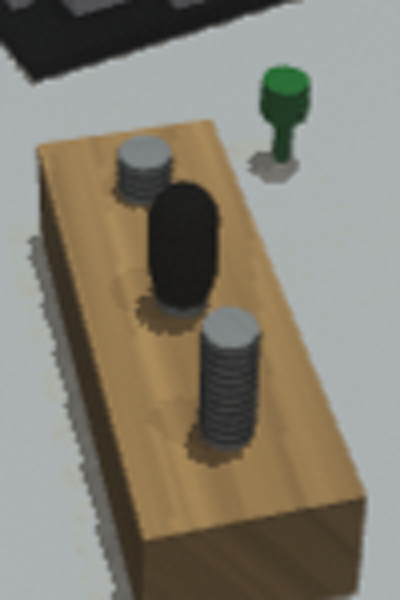

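```bash
python3 - <<'E'
from h import *
T=dict(np.load("/tmp/top0.npz")); S=dict(np.load("/tmp/side0.npz"));W=dict(np.load("/tmp/wrist0.npz"))
for g in (T,S,W):
    R,t,K=cam(g); print("cam",-R.T@t, "fwd",R[2])
s=observe(); R=np.array(s["tool_rot"]); Rw,t,_=cam(W)
print("wristcam in tool",R.T@(-Rw.T@t-np.array(s["position"])),"\n",R.T@Rw.T)
print("TCP px",proj(W,s["position"]))
print("drift top",ray(T,403.3,235.3,.090),"screw top",ray(T,346.3,233.2,.063),"driver",ray(T,374.5,233.5,.085))
print("drift hole",ray(T,183,233,.057),"screw hole",ray(T,191,195.8,.057),"first",ray(T,249.8,181,.075))
print("side drift top",ray(S,287.5,322,.09),"screw",ray(S,266.5,279.5,.063))
# heights of rim
for p in [(170,200),(220,250),(200,215),(266,200)]: print(p,depthpt(T,*p))
E
```

```text
cam [ 0.39486827 -0.04845899  1.00911919] fwd [ 0.15865001  0.01441449 -0.98722966]
cam [ 0.33896548 -0.69009522  0.47935896] fwd [ 0.29478872  0.81361974 -0.50112126]
cam [ 0.21359507 -0.51358412  0.37326265] fwd [-0.30487478 -0.07623199 -0.94933664]
wristcam in tool [ 0.08051578  0.00042601 -0.17459592] 
 [[-1.59926905e-04 -9.49255583e-01 -3.14505662e-01]
 [ 9.99999984e-01 -1.25244760e-04 -1.30482909e-04]
 [ 8.44714437e-05 -3.14505678e-01  9.49255588e-01]]
TCP px [281.97714834 244.22892424]
drift top [ 0.48190463 -0.32277947  0.09      ] screw top [ 0.49231961 -0.20281838  0.063     ] driver [ 0.48788718 -0.26129451  0.085     ]
drift hole [0.50243232 0.16985566 0.057     ] screw hole [0.58902183 0.15215281 0.057     ] first [0.6164271  0.01345514 0.075     ]
side drift top [ 0.48416677 -0.32370041  0.09      ] screw [ 0.49454667 -0.20783608  0.063     ]
(170, 200) [0.5802228  0.20095535 0.05753755]
(220, 250) [0.46459083 0.09105872 0.01247321]
(200, 215) [0.54356874 0.13127475 0.05507467]
(266, 200) [ 0.57479664 -0.02225366  0.05594679]
```

```bash
python3 -m pendant '[85,0,0,0,0,0,-0.98, 85,0,0,0,0,0,-0.98, 85,0,0,0,0,0,-0.98, 85,0,0,0,0,0,-0.98, 85,0,0,0,0,0,-0.98, 85,0,0,0,0,0,-0.98, 85,0,0,0,0,0,-0.98, 85,0,0,0,0,0,-0.98, 85,0,0,0,0,0,-0.98, 85,0,0,0,0,0,0]' 40
cat > w.py <<'E'
# print shift needed in tool units (50mm) from current pose to world target xyz
import sys
from h import *
s=observe(); R=np.array(s["tool_rot"]); p=np.array(s["position"])
t=np.array([float(a) for a in sys.argv[1:4]])
print("pos",p.round(4),"shift units",(R.T@(t-p)/.05).round(3),"yangle",np.degrees(np.arctan2(R[1,1],R[0,1])).round(2),"z",R[:,2].round(4),"q",np.round(s["q"],1),"F",np.round(s["ft_force"],2),"t",s["time_s"],"gw",s["grip_width"])
E
python3 w.py 0.483 -0.323 0.2
```

```text
time_s: 1.15
position: [0.1354, -0.5329, 0.1989]
tool_rot: [[0.089, 0.996, -0.0], [0.996, -0.089, 0.001], [0.001, -0.0, -1.0]]
ft_force: [-0.6, 0.4, -0.2]
grip_width: 0.0854
pos [ 0.1354 -0.5329  0.1989] shift units [ 4.802  6.549 -0.02 ] yangle -5.12 z [-0.e+00  5.e-04 -1.e+00] q [-88.1  21.8  74.4  -0.   83.9 -83. ] F [-0.57  0.35 -0.25] t 1.15 gw 0.08537213911780404
```

```bash
python3 -m pendant '[85,0.48,0.655,0,0,0,0, 85,0.48,0.655,0,0,0,0, 85,0.48,0.655,0,0,0,0, 85,0.48,0.655,0,0,0,0, 85,0.48,0.655,0,0,0,0, 85,0.48,0.655,0,0,0,0, 85,0.48,0.655,0,0,0,0, 85,0.48,0.655,0,0,0,0, 85,0.48,0.655,0,0,0,0, 85,0.48,0.655,0,0,0,0, 85,0,0,0,0,0,0, 85,0,0,0,0,0,0]' 40
python3 - <<'E'
from h import *
W=get_image("wrist"); cv2.imwrite("pics/w1.png",W["frame"][:,:,::-1]); np.savez("/tmp/w1.npz",**W)
s=observe(); print(s["position"],proj(W,s["position"]))
print("pred drift top",proj(W,[.483,-.323,.09]),"screw",proj(W,[.4935,-.205,.063]))
E
python3 w.py 0.483 -0.323 0.2
```

```text
time_s: 2.35
position: [0.4836, -0.3231, 0.1987]
tool_rot: [[0.092, 0.996, -0.001], [0.996, -0.092, 0.0], [0.0, -0.001, -1.0]]
ft_force: [-0.7, -0.3, 0.2]
grip_width: 0.0852
[ 0.48297347 -0.32370531  0.19887551] [281.76556554 244.96966507]
pred drift top [282.21616088 190.12088313] screw [281.78386344  41.58766552]
pos [ 0.483  -0.3237  0.1989] shift units [ 0.014 -0.001 -0.022] yangle -5.3 z [-6.e-04  2.e-04 -1.e+00] q [-45.5  25.   69.1  -0.   85.9 -40.2] F [ 0.91 -0.53  0.49] t 2.4 gw 0.0847891455381349
```

View pics/w1.png

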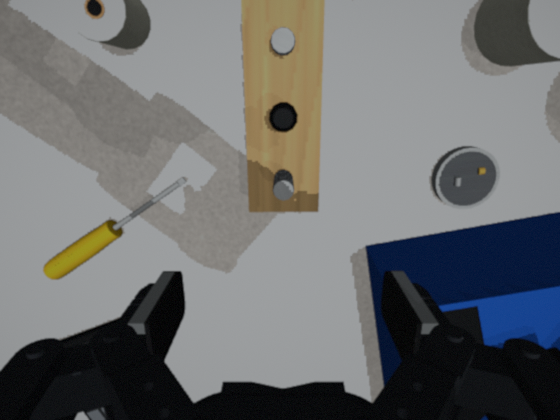

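```bash
python3 - <<'E'
from h import *
T=dict(np.load("/tmp/top0.npz"))
for p in [(437,198),(440,192),(430,150)]: print(depthpt(T,*p))
E
python3 -m pendant '[60,0,0.02,0.4,0,0,0, 60,0,0,0.5,0,0,0, 60,0,0,0.5,0,0,0, 60,0,0,0.5,0,0,0, 60,0,0,0.5,0,0,0, 60,0,0,0.3,0,0,0, 60,0,0,0.16,0,0,0, 60,0,0,0,0,0,0, 60,0,0,0,0,0,0]' 40
python3 w.py 0.483 -0.323 0.055
```

```text
[ 0.57244512 -0.4227846   0.03918793]
[ 0.5827597  -0.42335407  0.05855183]
[ 0.6844261  -0.40985787  0.05549193]
time_s: 3.3
position: [0.4843, -0.3244, 0.057]
tool_rot: [[0.092, 0.996, 0.001], [0.996, -0.092, -0.001], [-0.001, 0.001, -1.0]]
ft_force: [0.2, 0.8, -0.4]
grip_width: 0.06
pos [ 0.4843 -0.3244  0.057 ] shift units [ 0.026 -0.028  0.039] yangle -5.26 z [ 9.e-04 -9.e-04 -1.e+00] q [-45.4  32.8  80.9  -0.   66.3 -40.2] F [ 0.22  0.76 -0.44] t 3.3 gw 0.060045947415255325
```

```bash
python3 -m pendant '[30,0.02,0,0.04,0,0,0, 10,0,0,0,0,0,0, 10,0,0,0,0,0,0, 10,0,0,0,0,0,0, 10,0,0,0,0,0,0, 10,0,0,0,0,0,0, 10,0,0,0,0,0,0, 10,0,0,0,0,0,0]' 70
python3 - <<'E'
from h import *
W=get_image("wrist"); cv2.imwrite("pics/w2.png",W["frame"][:,:,::-1])
E
```

```text
time_s: 4.1
position: [0.4846, -0.3229, 0.0547]
tool_rot: [[0.09, 0.996, 0.001], [0.996, -0.09, -0.001], [-0.001, 0.001, -1.0]]
ft_force: [-1.5, 0.5, 5.6]
grip_width: 0.0126
```

View pics/w2.png

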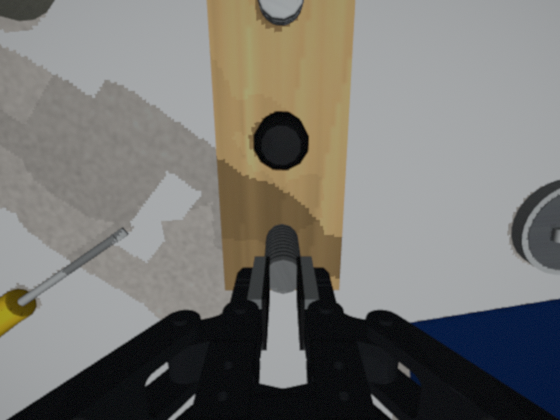

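```bash
python3 -m pendant '[10,0,0,0,0,0,0, 10,0,0,0,0,0,0]' 70
python3 - <<'E'
from h import *
W=get_image("wrist"); T=get_image("top"); S=get_image("side")
crop(W,200,200,360,320,5,"w3"); crop(T,340,180,480,285,5,"t3"); crop(S,210,230,350,335,5,"s3")
print(observe()["grip_width"],depthpt(W,283,280),depthpt(W,283,250), proj(W,observe()["position"]))
E
```

```text
time_s: 4.35
position: [0.4845, -0.3229, 0.0547]
tool_rot: [[0.09, 0.996, 0.001], [0.996, -0.09, -0.001], [-0.001, 0.001, -1.0]]
ft_force: [-1.7, 0.9, 4.4]
grip_width: 0.0124
0.012124930411942512 [ 0.48442915 -0.32522885  0.08938285] [ 0.48535268 -0.31514209  0.07891159] [282.77714188 243.78849347]
```

View pics/w3.png

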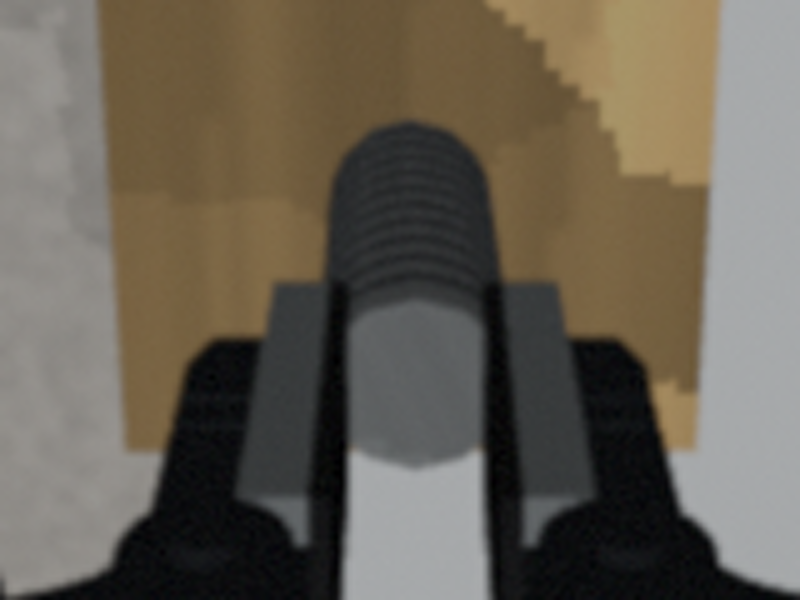

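View pics/s3.png

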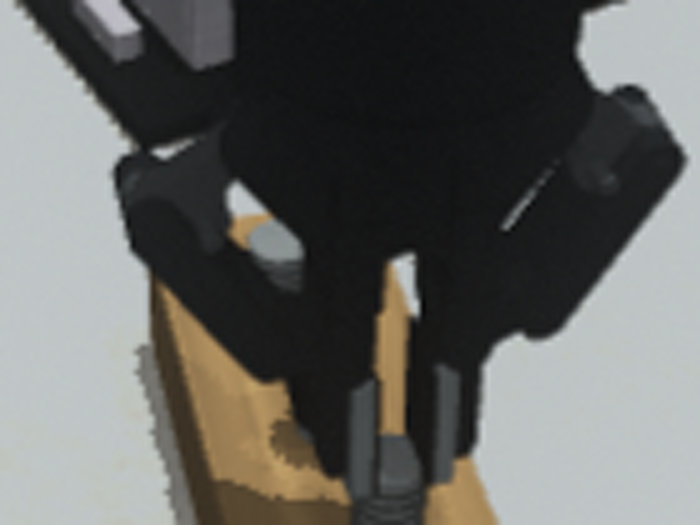

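```bash
python3 -m pendant '[10,0,0,-0.1,0,0,0, 10,0,0,-0.2,0,0,0, 10,0,0,-0.4,0,0,0, 10,0,0,-0.4,0,0,0, 10,0,0,-0.4,0,0,0, 10,0,0,-0.4,0,0,0, 10,0,0,-0.4,0,0,0, 10,0,0,0,0,0,0]' 70
python3 w.py 0.51 0.13 0.17
python3 - <<'E'
from h import *
W=get_image("wrist"); cv2.imwrite("pics/w4.png",W["frame"][:,:,::-1]);S=get_image("side"); cv2.imwrite("pics/s4.png",S["frame"][:,:,::-1])
print(observe()["grip_width"])
E
```

```text
time_s: 5.3
position: [0.4852, -0.3234, 0.1721]
tool_rot: [[0.09, 0.996, 0.004], [0.996, -0.09, -0.004], [-0.003, 0.004, -1.0]]
ft_force: [0.3, -0.4, -1.0]
grip_width: 0.0119
pos [ 0.4852 -0.3234  0.1721] shift units [ 9.077e+00 -3.250e-01  9.000e-03] yangle -5.18 z [ 0.0039 -0.0039 -1.    ] q [-45.3  26.1  71.8   0.   81.7 -40.1] F [ 0.35 -0.37 -1.  ] t 5.3 gw 0.01193735266726719
0.012460420685121496
```

View pics/w4.png

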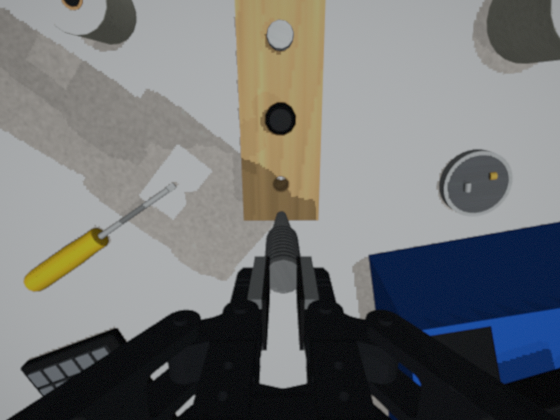

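View pics/s4.png

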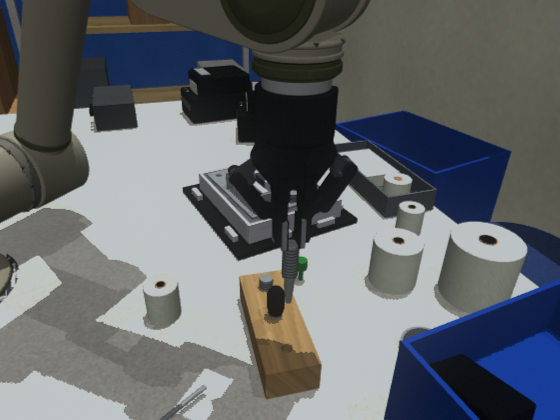

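```bash
python3 -m pendant '[10,0.4,-0.03,0,0,0,0, 10,0.9,-0.03,0,0,0,0, 10,0.9,-0.03,0,0,0,0, 10,0.9,-0.03,0,0,0,0, 10,0.9,-0.03,0,0,0,0, 10,0.9,-0.03,0,0,0,0, 10,0.9,-0.03,0,0,0,0, 10,0.9,-0.03,0,0,0,0, 10,0.9,-0.03,0,0,0,0, 10,0.9,-0.03,0,0,0,0, 10,0.5,-0.03,0,0,0,0, 10,0.1,0,0,0,0,0]' 70
python3 -m pendant '[10,0,0,0,0,0,0, 10,0,0,0,0,0,0, 10,0,0,0,0,0,0]' 70
python3 - <<'E'
from h import *
W=get_image("wrist"); cv2.imwrite("pics/w5.png",W["frame"][:,:,::-1]);T=get_image("top"); cv2.imwrite("pics/t5.png",T["frame"][:,:,::-1])
np.savez("/tmp/w5.npz",**W); np.savez("/tmp/t5.npz",**T)
s=observe();print(s["position"],s["grip_width"])
R=np.array(s["tool_rot"]); print("tip pred",proj(W,np.array(s["position"])+R@[0,0,.0477]))
crop(W,180,20,380,200,4,"w5c")
E
```

```text
time_s: 6.6
position: [0.5081, 0.1344, 0.1678]
tool_rot: [[0.087, 0.996, -0.003], [0.996, -0.087, 0.0], [0.0, -0.003, -1.0]]
ft_force: [-0.3, -0.7, -1.6]
grip_width: 0.0123
time_s: 6.9
position: [0.5091, 0.1307, 0.1689]
tool_rot: [[0.092, 0.996, -0.001], [0.996, -0.092, -0.0], [-0.0, -0.001, -1.0]]
ft_force: [-0.3, -0.2, -1.7]
grip_width: 0.0124
[0.509149   0.13092973 0.16907162] 0.012235899553335759
tip pred [282.92696406 214.24390565]
```

View pics/w5.png

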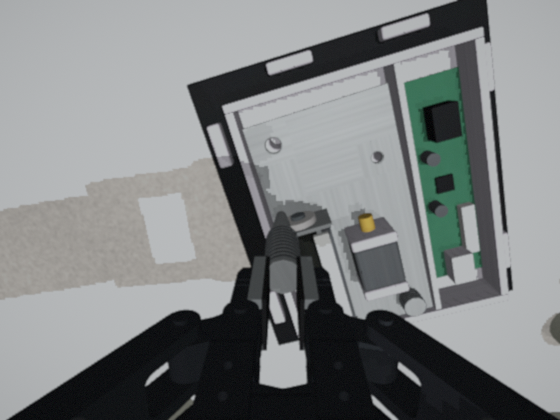

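```bash
python3 - <<'E'
from h import *
W=dict(np.load("/tmp/w5.npz"))
a=cv2.resize(W["frame"][125:170,250:300,::-1],None,fx=8,fy=8,interpolation=cv2.INTER_CUBIC)
b=cv2.resize(W["frame"][135:180,353:403,::-1],None,fx=8,fy=8,interpolation=cv2.INTER_CUBIC)
cv2.imwrite("pics/w5c.png",np.hstack([a,b]))
for p in [(273,145),(377.5,156.5)]: print(ray(W,*p,.057))
print(ray(W,414,300,.075))
E
```

```text
[0.50440399 0.16906478 0.057     ]
[0.59020486 0.15154652 0.057     ]
[0.61743303 0.02187726 0.075     ]
```

View pics/w5c.png

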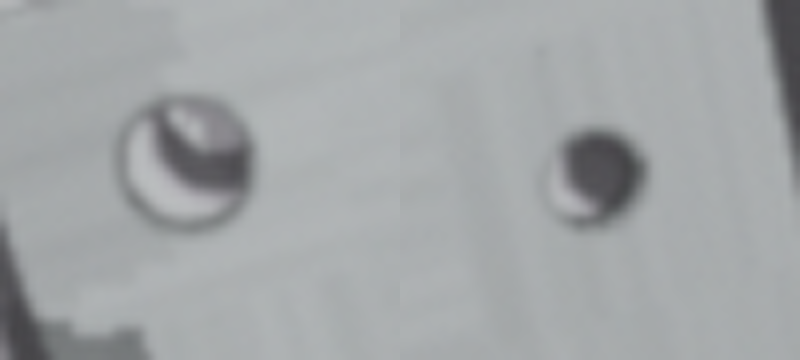

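```bash
python3 - <<'E'
from h import *
W=dict(np.load("/tmp/w5.npz"))
D=ray(W,273.1,145.4,.057);S=ray(W,377.75,157.5,.057);Dc=ray(W,277.75,140.75,.052);Sc=ray(W,379.6,155.4,.052)
print(D,S,S-D,np.linalg.norm(S-D));print(Dc,Sc,Dc-D,Sc-S,np.linalg.norm(Sc-Dc))
yaw=np.arctan2(*(Sc-Dc)[[1,0]])-np.arctan2(-35,80); print("pallet yaw",np.degrees(yaw), "plate",np.degrees(np.arctan2(*(S-D)[[1,0]])-np.arctan2(-35,80)))
s=observe(); R=np.array(s["tool_rot"]); p=np.array(s["position"])
# tip in wrist image -> world at tip height
tip=p+R@[0,0,.0477]; print("tip",tip)
E
```

```text
[0.504453   0.16872993 0.057     ] [0.5904072  0.15068438 0.057     ] [ 0.0859542  -0.01804555  0.        ] 0.08782805461360493
[0.50850532 0.17149753 0.052     ] [0.59326661 0.1512943  0.052     ] [ 0.00405233  0.0027676  -0.005     ] [ 0.00285941  0.00060993 -0.005     ] 0.08713578898572415
pallet yaw 10.22282729520488 plate 11.772682440770621
tip [0.50914373 0.13092485 0.12137162]
```

```bash
python3 w.py 0.5064 0.170 0.1147
```

```text
pos [0.5091 0.1309 0.1691] shift units [ 0.773 -0.126  1.087] yangle -5.27 z [-1.e-04 -1.e-04 -1.e+00] q [ 1.5 20.8 81.2 -0.  78.   6.8] F [ 0.1  -0.03 -1.6 ] t 7.0 gw 0.012235899553335759
```

```bash
python3 -m pendant '[10,0.26,-0.042,0,0,0,0, 10,0.26,-0.042,0,0,0,0, 10,0.25,-0.042,0,0,0,0, 10,0,0,0.3,0,0,0, 10,0,0,0.3,0,0,0, 10,0,0,0.3,0,0,0, 10,0,0,0.19,0,0,0, 10,0,0,0,0,0,0, 10,0,0,0,0,0,0]' 70
python3 w.py 0.5064 0.170 0.1147
python3 - <<'E'
from h import *
W=get_image("wrist"); np.savez("/tmp/w6.npz",**W); crop(W,220,130,340,250,6,"w6")
s=observe(); R=np.array(s["tool_rot"]); p=np.array(s["position"])
print("tip",proj(W,p+R@[0,0,.0477]),"hole pred plate",proj(W,[.5045,.1687,.057]),"cast",proj(W,[.5082,.1713,.052]))
E
```

```text
time_s: 7.9
position: [0.5065, 0.1712, 0.1151]
tool_rot: [[0.09, 0.996, 0.001], [0.996, -0.09, 0.0], [0.0, 0.001, -1.0]]
ft_force: [-0.9, -0.1, -0.3]
grip_width: 0.0119
pos [0.5065 0.1712 0.1151] shift units [-0.025  0.     0.007] yangle -5.16 z [ 6.e-04  1.e-04 -1.e+00] q [ 6.  24.7 84.6  0.  70.6 11.1] F [-0.89 -0.15 -0.34] t 7.9 gw 0.01189912103442758
tip [283.10297951 214.72469459] hole pred plate [280.34514442 213.10753995] cast [285.13801232 206.99897599]
```

View pics/w6.png

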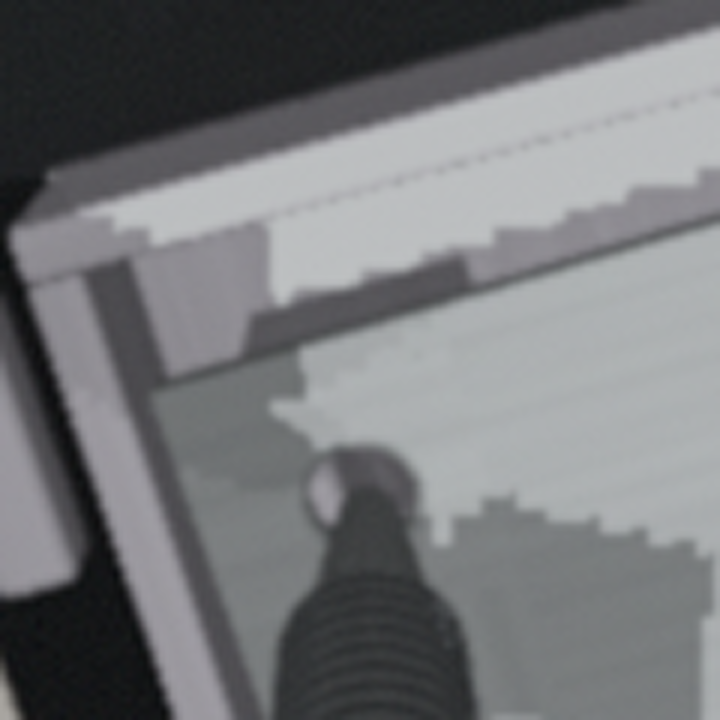

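```bash
python3 -m pendant '[10,-0.02,0.016,0.05,0,0,0, 10,0,0,0.05,0,0,0, 10,0,0,0.05,0,0,0, 10,0,0,0,0,0,0, 10,0,0,0,0,0,0]' 70
python3 w.py 0.5064 0.170 0.1047
python3 - <<'E'
from h import *
W=get_image("wrist"); np.savez("/tmp/w7.npz",**W); crop(W,240,170,320,240,9,"w7")
s=observe(); R=np.array(s["tool_rot"]); p=np.array(s["position"])
print(p,"tip",proj(W,p+R@[0,0,.0477]),"near edge",proj(W,p+R@[0.0035,0,.0477]),"hole pred plate",proj(W,[.5045,.1687,.057]),"cast",proj(W,[.5082,.1713,.052]))
E
```

```text
time_s: 8.45
position: [0.507, 0.1697, 0.1071]
tool_rot: [[0.09, 0.996, -0.0], [0.996, -0.09, 0.0], [-0.0, -0.0, -1.0]]
ft_force: [-1.0, 0.9, -1.5]
grip_width: 0.0121
pos [0.507  0.1697 0.1071] shift units [ 0.005 -0.012  0.048] yangle -5.19 z [-1.e-04  0.e+00 -1.e+00] q [ 5.8 25.2 85.2  0.  69.5 11. ] F [-0.99  0.95 -1.53] t 8.45 gw 0.012127548175010818
[0.50702638 0.16975184 0.1071909 ] tip [282.93030594 214.46473105] near edge [282.93039558 209.62166889] hole pred plate [279.41886264 214.97999342] cast [284.38693222 208.63880149]
```

View pics/w7.png

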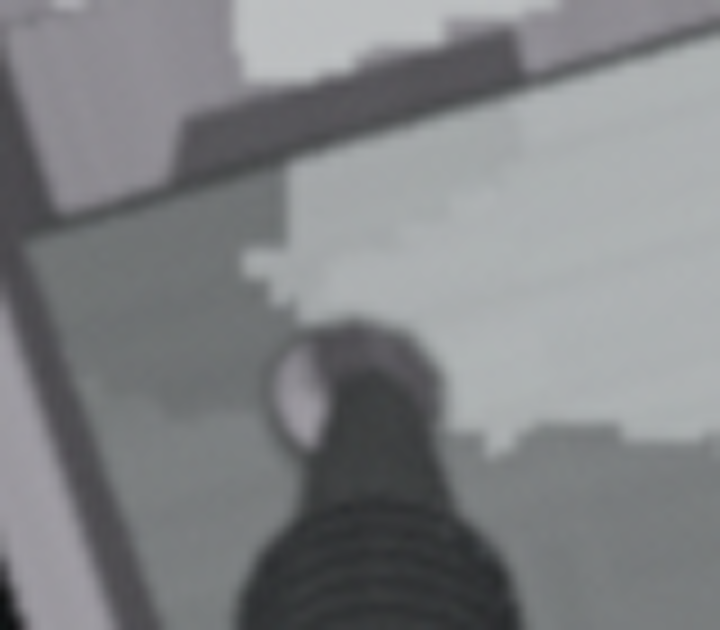

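```bash
python3 -m pendant '[10,0.014,0.016,0.03,0,0,0, 10,0,0,0.03,0,0,0, 10,0,0,0.04,0,0,0, 10,0,0,0,0,0,0, 10,0,0,0,0,0,0]' 70
python3 - <<'E'
from h import *
W=get_image("wrist"); np.savez("/tmp/w8.npz",**W); crop(W,240,170,320,240,9,"w8")
s=observe(); print(s["position"],s["ft_force"])
E
```

```text
time_s: 9.0
position: [0.5078, 0.1704, 0.1021]
tool_rot: [[0.09, 0.996, -0.0], [0.996, -0.09, -0.0], [-0.0, -0.0, -1.0]]
ft_force: [0.6, -0.1, -1.1]
grip_width: 0.0123
[0.50785828 0.1703754  0.1021547 ] [-0.47890697  0.75924811 -0.51760159]
```

View pics/w8.png

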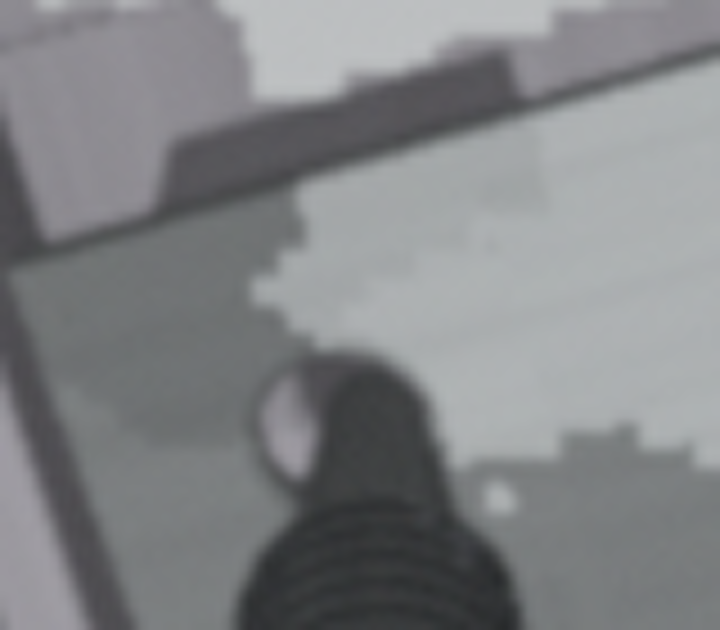

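```bash
python3 -m pendant '[10,0,0,0.02,0,0,0, 10,0,0,0.02,0,0,0, 10,0,0,0.02,0,0,0, 10,0,0,0.02,0,0,0, 10,0,0,0,0,0,0]' 70;  python3 -m pendant '[10,0,0,0.02,0,0,0, 10,0,0,0.02,0,0,0, 10,0,0,0.02,0,0,0, 10,0,0,0.02,0,0,0, 10,0,0,0,0,0,0]' 70
```

```text
time_s: 9.55
position: [0.5078, 0.1704, 0.098]
tool_rot: [[0.09, 0.996, -0.0], [0.996, -0.09, -0.0], [-0.0, -0.0, -1.0]]
ft_force: [-0.8, 0.8, -0.8]
grip_width: 0.0118
time_s: 10.05
position: [0.5077, 0.1704, 0.094]
tool_rot: [[0.09, 0.996, -0.0], [0.996, -0.09, -0.0], [-0.0, -0.0, -1.0]]
ft_force: [-0.8, -0.0, -1.4]
grip_width: 0.0123
```

```bash
python3 -m pendant '[10,0,0,0.02,0,0,0, 10,0,0,0.02,0,0,0, 10,0,0,0.02,0,0,0, 10,0,0,0.02,0,0,0, 10,0,0,0,0,0,0]' 70;  python3 -m pendant '[10,0,0,0.02,0,0,0, 10,0,0,0.02,0,0,0, 10,0,0,0,0,0,0]' 70;  python3 -m pendant '[10,0,0,0.02,0,0,0, 10,0,0,0.02,0,0,0, 10,0,0,0,0,0,0]' 70
```

```text
time_s: 10.55
position: [0.5078, 0.1704, 0.0901]
tool_rot: [[0.09, 0.996, 0.0], [0.996, -0.09, 0.0], [0.0, 0.0, -1.0]]
ft_force: [-0.8, 0.5, -0.4]
grip_width: 0.0119
time_s: 10.85
position: [0.508, 0.1704, 0.0884]
tool_rot: [[0.09, 0.996, 0.001], [0.996, -0.09, 0.0], [0.0, 0.001, -1.0]]
ft_force: [-0.6, 1.1, 4.0]
grip_width: 0.0122
time_s: 11.15
position: [0.5084, 0.1704, 0.0869]
tool_rot: [[0.09, 0.996, 0.002], [0.996, -0.09, 0.0], [0.0, 0.002, -1.0]]
ft_force: [-1.1, -0.8, 8.2]
grip_width: 0.0121
```

```bash
python3 -m pendant '[10,0.01,0.014,0,0,0,0, 10,0,0,0.01,0,0,0, 10,0,0,0,0,0,0]' 70;  python3 -m pendant '[10,0,0,0.02,0,0,0, 10,0,0,0.02,0,0,0, 10,0,0,0,0,0,0]' 70
```

```text
time_s: 11.45
position: [0.509, 0.1709, 0.0865]
tool_rot: [[0.09, 0.996, 0.002], [0.996, -0.09, 0.0], [0.0, 0.002, -1.0]]
ft_force: [-2.6, -0.4, 9.5]
grip_width: 0.0118
time_s: 11.75
position: [0.509, 0.1709, 0.0845]
tool_rot: [[0.09, 0.996, 0.002], [0.996, -0.09, 0.0], [0.0, 0.002, -1.0]]
ft_force: [-1.6, 0.2, 8.5]
grip_width: 0.0123
```

```bash
python3 -m pendant '[10,0.004,0.006,0.02,0,0,0, 10,0,0,0.02,0,0,0, 10,0,0,0,0,0,0]' 70;  python3 -m pendant '[10,0.004,0.006,0.02,0,0,0, 10,0,0,0.02,0,0,0, 10,0,0,0,0,0,0]' 70
```

```text
time_s: 12.05
position: [0.5093, 0.171, 0.0824]
tool_rot: [[0.09, 0.996, 0.002], [0.996, -0.09, 0.0], [0.0, 0.002, -1.0]]
ft_force: [-2.4, -1.5, 8.6]
grip_width: 0.012
time_s: 12.35
position: [0.5095, 0.1712, 0.0803]
tool_rot: [[0.09, 0.996, 0.001], [0.996, -0.09, 0.0], [0.0, 0.001, -1.0]]
ft_force: [-2.7, -0.3, 8.8]
grip_width: 0.0117
```

```bash
python3 -m pendant '[10,0.004,0.004,0.02,0,0,0, 10,0,0,0.02,0,0,0, 10,0,0,0,0,0,0]' 70;  python3 -m pendant '[10,0.004,0.004,0.02,0,0,0, 10,0,0,0.02,0,0,0, 10,0,0,0,0,0,0]' 70;  python3 -m pendant '[10,0,0,0.02,0,0,0, 10,0,0,0.02,0,0,0, 10,0,0,0,0,0,0]' 70
```

```text
time_s: 12.65
position: [0.5096, 0.1714, 0.0782]
tool_rot: [[0.09, 0.996, 0.001], [0.996, -0.09, 0.0], [0.0, 0.001, -1.0]]
ft_force: [-2.0, -0.1, 7.1]
grip_width: 0.0121
time_s: 12.95
position: [0.5097, 0.1716, 0.0762]
tool_rot: [[0.09, 0.996, 0.001], [0.996, -0.09, 0.0], [0.0, 0.001, -1.0]]
ft_force: [-3.1, 0.1, 7.4]
grip_width: 0.0124
time_s: 13.25
position: [0.5098, 0.1716, 0.0742]
tool_rot: [[0.09, 0.996, 0.001], [0.996, -0.09, 0.0], [0.0, 0.001, -1.0]]
ft_force: [-2.6, -0.5, 7.0]
grip_width: 0.0116
```

```bash
python3 -m pendant '[10,0,0,0.02,0,0,0, 10,0,0,0.02,0,0,0, 10,0,0,0,0,0,0]' 70;  python3 -m pendant '[10,0,0,0.02,0,0,0, 10,0,0,0.02,0,0,0, 10,0,0,0,0,0,0]' 70;  python3 -m pendant '[10,0,0,0.015,0,0,0, 10,0,0,0.015,0,0,0, 10,0,0,0,0,0,0]' 70
python3 - <<'E'
from h import *
W=get_image("wrist"); crop(W,220,150,340,300,5,"w9");S=get_image("side"); crop(S,190,130,360,250,4,"s9")
print(depthpt(W,283,280))
E
```

```text
time_s: 13.55
position: [0.5097, 0.1716, 0.0721]
tool_rot: [[0.09, 0.996, 0.001], [0.996, -0.09, 0.0], [0.0, 0.001, -1.0]]
ft_force: [-2.4, -0.1, 7.3]
grip_width: 0.0121
time_s: 13.85
position: [0.5097, 0.1715, 0.0701]
tool_rot: [[0.09, 0.996, 0.001], [0.996, -0.09, 0.0], [0.0, 0.001, -1.0]]
ft_force: [-2.9, -0.5, 7.1]
grip_width: 0.0125
time_s: 14.15
position: [0.5097, 0.1715, 0.0686]
tool_rot: [[0.09, 0.996, 0.001], [0.996, -0.09, 0.0], [0.0, 0.001, -1.0]]
ft_force: [-3.0, -0.2, 6.9]
grip_width: 0.0119
[0.50955305 0.16894151 0.10282001]
```

View pics/w9.png

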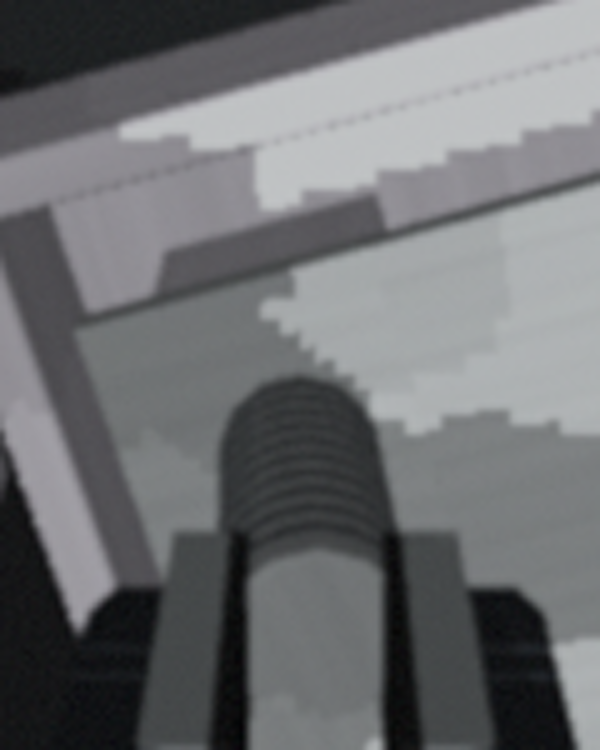

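```bash
python3 -m pendant '[10,0,0,0.015,0,0,0, 10,0,0,0.01,0,0,0, 10,0,0,0,0,0,0]' 70;  python3 -m pendant '[10,0,0,0.01,0,0,0, 10,0,0,0,0,0,0]' 70
```

```text
time_s: 14.55
position: [0.5097, 0.1715, 0.0674]
tool_rot: [[0.09, 0.996, 0.001], [0.996, -0.09, -0.0], [0.0, 0.001, -1.0]]
ft_force: [-3.4, -0.4, 7.9]
grip_width: 0.0123
time_s: 14.75
position: [0.5097, 0.1715, 0.067]
tool_rot: [[0.09, 0.996, 0.001], [0.996, -0.09, -0.0], [0.0, 0.001, -1.0]]
ft_force: [-3.2, -0.8, 7.6]
grip_width: 0.0123
```

```bash
python3 -m pendant '[10,0,0,0.01,0,0,0, 10,0,0,0,0,0,0]' 70;  python3 -m pendant '[10,0,0,0.01,0,0,0, 10,0,0,0,0,0,0]' 70;  python3 -m pendant '[10,0,0,0.01,0,0,0, 10,0,0,0,0,0,0]' 70
```

```text
time_s: 14.95
position: [0.5098, 0.1716, 0.0668]
tool_rot: [[0.09, 0.996, 0.001], [0.996, -0.09, 0.0], [0.0, 0.001, -1.0]]
ft_force: [-3.8, -1.0, 9.8]
grip_width: 0.012
time_s: 15.15
position: [0.5098, 0.1716, 0.0667]
tool_rot: [[0.09, 0.996, 0.001], [0.996, -0.09, 0.0], [0.0, 0.001, -1.0]]
ft_force: [-4.5, -0.1, 15.2]
grip_width: 0.0118
time_s: 15.35
position: [0.5099, 0.1717, 0.0666]
tool_rot: [[0.09, 0.996, 0.002], [0.996, -0.09, 0.0], [0.0, 0.002, -1.0]]
ft_force: [-7.0, -0.5, 17.9]
grip_width: 0.0123
```

```bash
python3 -m pendant '[10,0,-0.006,-0.016,0,0,0, 10,0,0,0,0,0,0, 45,0,0,0,0,0,0, 45,0,0,0,0,0,0, 45,0,0,0,0,0,0, 45,0,0,0,0,0,0, 45,0,0,0,0,0,0]' 70
python3 - <<'E'
from h import *
W=get_image("wrist"); crop(W,200,150,360,310,4,"w10")
for v in (275,280,285): print(depthpt(W,283,v))
print(observe()["grip_width"],observe()["ft_force"])
E
```

```text
time_s: 16.05
position: [0.5094, 0.1715, 0.0655]
tool_rot: [[0.09, 0.996, -0.0], [0.996, -0.09, -0.0], [-0.0, -0.0, -1.0]]
ft_force: [-0.1, 0.8, 0.6]
grip_width: 0.0453
[0.50956297 0.17259035 0.10155215]
[0.50933771 0.17010526 0.10167446]
[0.50906937 0.16714456 0.10104737]
0.04500899452897217 [-0.70231231  0.88623928 -0.38998813]
```

View pics/w10.png

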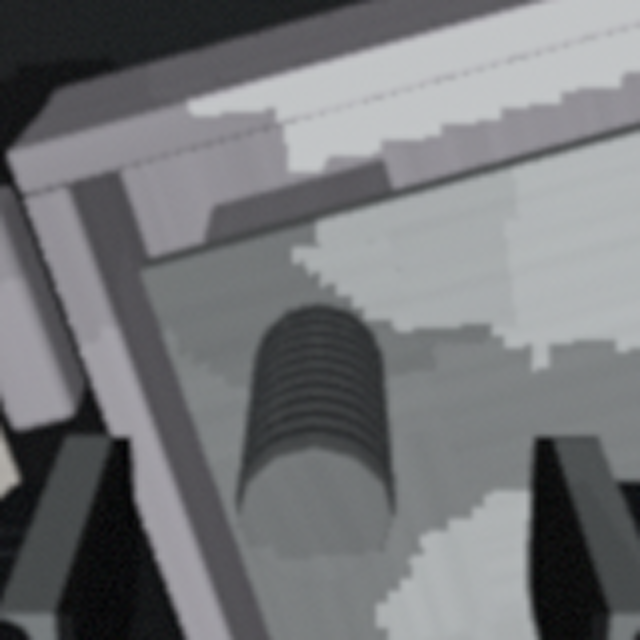

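The drift stands seated, with its handle top at about 0.1015 m. I'll lift and look at both holes.

```bash
python3 -m pendant '[45,0,0,-0.1,0,0,0, 45,0,0,-0.4,0,0,0, 45,0,0,-0.6,0,0,0, 45,0,0,-0.8,0,0,0, 45,-0.4,0,-0.6,0,0,0, 45,-0.5,0,0,0,0,0, 45,0,0,0,0,0,0, 45,0,0,0,0,0,0]' 70
python3 - <<'E'
from h import *
W=get_image("wrist"); np.savez("/tmp/w11.npz",**W); cv2.imwrite("pics/w11.png",W["frame"][:,:,::-1]); print(observe()["position"])
print(proj(W,[.5082,.1713,.057]),proj(W,[.593,.1513,.057]))
E
```

```text
time_s: 16.9
position: [0.5051, 0.1267, 0.1908]
tool_rot: [[0.091, 0.996, -0.0], [0.996, -0.091, 0.0], [0.0, -0.0, -1.0]]
ft_force: [0.6, 0.3, -0.2]
grip_width: 0.045
[0.50509269 0.1270612  0.19050789]
[281.71214159 133.42315229] [378.65013032 147.29131357]
```

View pics/w11.png

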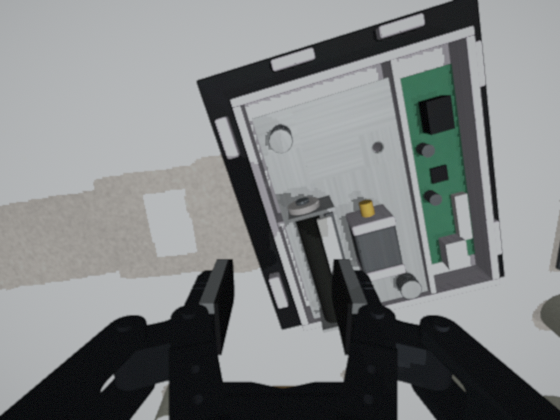

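```bash
python3 - <<'E'
from h import *
W=dict(np.load("/tmp/w11.npz"))
a=cv2.resize(W["frame"][125:170,355:400,::-1],None,fx=12,fy=12,interpolation=cv2.INTER_CUBIC)
cv2.imwrite("pics/w11c.png",a)
print(ray(W,281.5,133,.102))
E
python3 w.py 0.4945 -0.204 0.19
```

```text
[0.50870584 0.17675707 0.102     ]
pos [0.5051 0.1271 0.1905] shift units [-6.613  0.389  0.009] yangle -5.2 z [-6.e-04  2.e-04 -1.e+00] q [ 1.1 19.3 79.8  0.  81.   6.3] F [ 0.23 -0.23 -0.2 ] t 16.95 gw 0.044862351762935404
```

View pics/w11c.png

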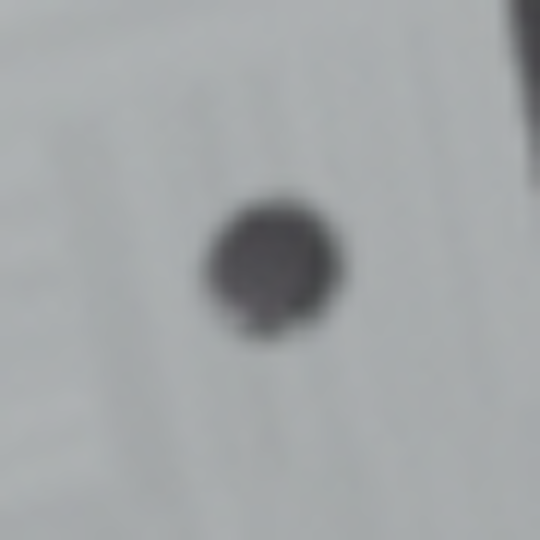

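```bash
python3 -m pendant '[60,-0.4,0.04,0,0,0,0, 60,-0.8,0.05,0,0,0,0, 60,-0.9,0.05,0,0,0,0, 60,-0.9,0.05,0,0,0,0, 60,-0.9,0.05,0,0,0,0, 60,-0.9,0.05,0,0,0,0, 60,-0.9,0.05,0,0,0,0, 60,-0.6,0.05,0,0,0,0, 60,-0.31,0,0,0,0,0, 60,0,0,0,0,0,0, 60,0,0,0,0,0,0]' 70
python3 - <<'E'
from h import *
W=dict(np.load("/tmp/w11.npz")); print("screw hole",ray(W,377.8,147.3,.057))
W=get_image("wrist"); np.savez("/tmp/w12.npz",**W); cv2.imwrite("pics/w12.png",W["frame"][:,:,::-1]); print(observe()["position"])
print(proj(W,[.4945,-.204,.063]))
g=cv2.cvtColor(W["frame"],cv2.COLOR_RGB2HSV)
m=((g[:,:,1]<50)&(g[:,:,2]>90)).astype(np.uint8); m[:,:240]=0;m[:,325:]=0;m[:130]=0;m[235:]=0
n,l,st,c=cv2.connectedComponentsWithStats(m)
for i in range(1,n):
    if st[i,4]>50: print(st[i],c[i],ray(W,*c[i],.063))
E
```

```text
time_s: 18.05
position: [0.495, -0.2028, 0.1904]
tool_rot: [[0.09, 0.996, -0.001], [0.996, -0.09, 0.001], [0.001, -0.001, -1.0]]
ft_force: [0.6, 0.5, 0.3]
grip_width: 0.0599
screw hole [0.59224659 0.15136138 0.057     ]
[ 0.49498861 -0.20256252  0.19061787]
[282.55675504 185.88134828]
[ 240  130   85  105 1960] [281.50816327 167.89183673] [ 0.49505612 -0.18745465  0.063     ]
[272 175  22  21 348] [282.68103448 185.14367816] [ 0.49467363 -0.20332409  0.063     ]
```

View pics/w12.png

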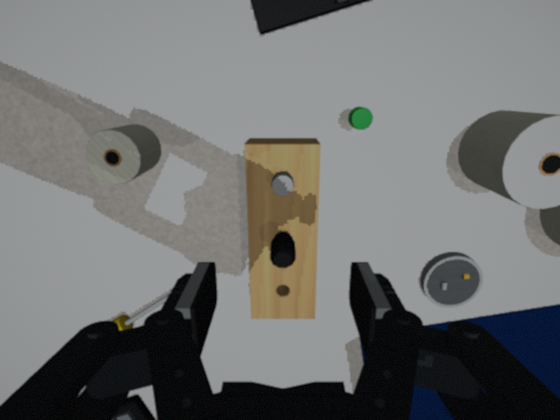

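```bash
python3 -m pendant '[50,-0.016,0,0.3,0,0,0, 50,0,0,0.5,0,0,0, 50,0,0,0.5,0,0,0, 50,0,0,0.5,0,0,0, 50,0,0,0.4,0,0,0, 50,0,0,0.3,0,0,0, 50,0,0,0.2,0,0,0, 50,0,0,0.1,0,0,0, 50,0,0,0,0,0,0, 50,0,0,0,0,0,0]' 70
python3 w.py 0.4947 -0.2035 0.049
```

```text
time_s: 19.1
position: [0.4951, -0.2049, 0.0513]
tool_rot: [[0.09, 0.996, 0.001], [0.996, -0.09, -0.001], [-0.001, 0.001, -1.0]]
ft_force: [0.4, 0.9, -0.3]
grip_width: 0.0501
pos [ 0.4951 -0.2049  0.0513] shift units [ 0.027 -0.011  0.046] yangle -5.17 z [ 9.e-04 -6.e-04 -1.e+00] q [-35.2  29.3  89.1   0.   61.5 -30. ] F [ 0.43  0.9  -0.31] t 19.1 gw 0.05008582292801845
```

```bash
python3 -m pendant '[35,0.02,0,0.04,0,0,0, 10,0,0,0,0,0,0, 10,0,0,0,0,0,0, 10,0,0,0,0,0,0, 10,0,0,0,0,0,0, 10,0,0,0,0,0,0]' 50
python3 - <<'E'
from h import *
W=get_image("wrist"); crop(W,200,180,360,320,5,"w13")
E
```

```text
time_s: 19.7
position: [0.4949, -0.204, 0.0487]
tool_rot: [[0.09, 0.996, 0.0], [0.996, -0.09, -0.0], [-0.0, 0.0, -1.0]]
ft_force: [0.2, -0.7, -0.0]
grip_width: 0.0101
```

View pics/w13.png

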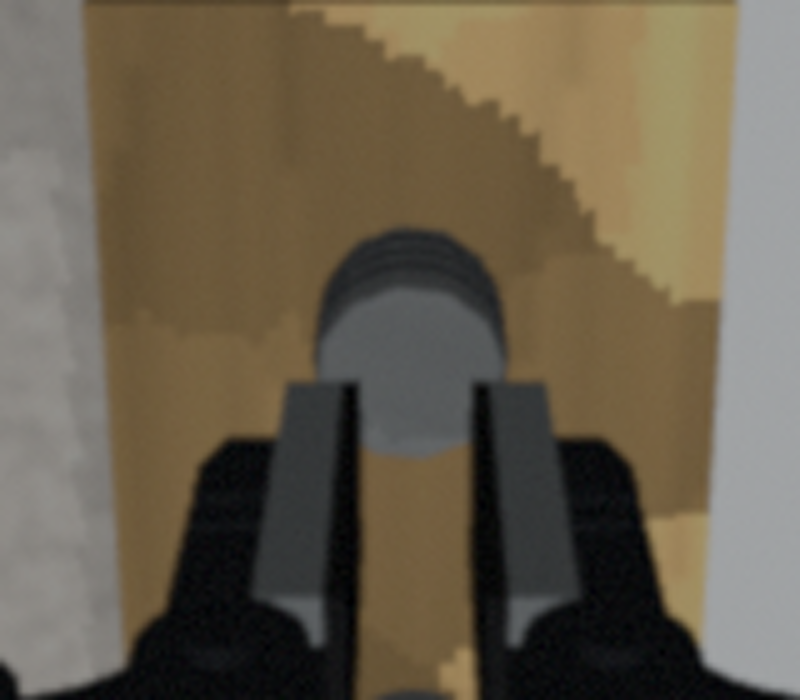

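```bash
python3 - <<'E'
from h import *
W=get_image("wrist")
for p in [(262,260),(262,280),(304,260),(264,300),(283,265),(283,240),(270,257)]: print(p,depthpt(W,*p))
S=get_image("side");crop(S,200,190,360,310,5,"s13")
E
```

```text
(262, 260) [ 0.48675791 -0.19299198  0.08786885]
(262, 280) [ 0.48769124 -0.19320626  0.1044272 ]
(304, 260) [ 0.50499048 -0.19491984  0.08733712]
(264, 300) [ 0.48924893 -0.1929309   0.11864389]
(283, 265) [ 0.4944303  -0.20974827  0.06247821]
(283, 240) [ 0.49570674 -0.19566934  0.06242449]
(270, 257) [ 0.49014306 -0.19320882  0.08518094]
```

View pics/s13.png

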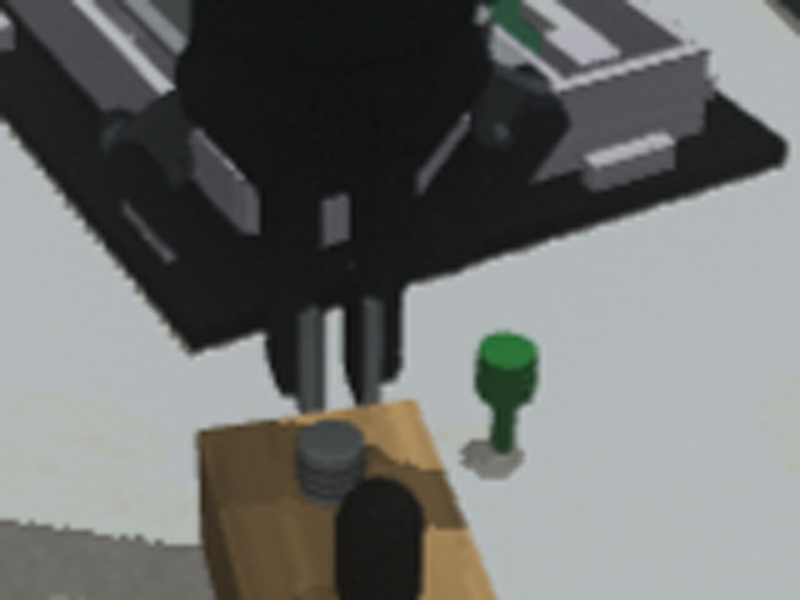

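```bash
python3 - <<'E'
from h import *
S=get_image("side")
for p in [(262,272),(274,270),(262,255),(266,276)]: print(p,depthpt(S,*p))
for z in (.05,.06,.07,.08,.09): print(z,proj(S,[.487,-.215,z]))
print(observe()["grip_width"],observe()["position"])
E
```

```text
(262, 272) [ 0.48551777 -0.21483751  0.08444287]
(274, 270) [ 0.50326083 -0.21580619  0.08443272]
(262, 255) [ 0.48565194 -0.21473537  0.11425604]
(266, 276) [ 0.49636438 -0.19974188  0.06286026]
0.05 [263.07568501 290.45484832]
0.06 [263.06155418 285.16093236]
0.07 [263.04720042 279.78350334]
0.08 [263.03261843 274.32056937]
0.09 [263.01780272 268.77007472]
0.009774810599650902 [ 0.49481728 -0.20399239  0.04866411]
```

The pads actually sit about 35 mm above the nominal TCP height. They closed above the head, and nothing was touched. I'll open and feel downward in small steps.

```bash
python3 -m pendant '[45,0,0,0,0,0,0, 45,0,0,0,0,0,0, 45,0,0,0,0,0,0, 45,0,0,0.05,0,0,0, 45,0,0,0.05,0,0,0, 45,0,0,0,0,0,0]' 50; python3 -m pendant '[45,0,0,0.05,0,0,0, 45,0,0,0.05,0,0,0, 45,0,0,0,0,0,0]' 50
python3 - <<'E'
from h import *
S=get_image("side");crop(S,200,190,360,310,5,"s14")
W=get_image("wrist"); crop(W,180,180,390,320,3.8,"w14")
E
```

```text
time_s: 20.5
position: [0.4946, -0.2038, 0.0432]
tool_rot: [[0.09, 0.996, -0.001], [0.996, -0.09, 0.001], [0.0, -0.001, -1.0]]
ft_force: [-0.2, 0.2, 0.4]
grip_width: 0.0455
time_s: 20.8
position: [0.4947, -0.2039, 0.0383]
tool_rot: [[0.09, 0.996, -0.001], [0.996, -0.09, 0.0], [0.0, -0.001, -1.0]]
ft_force: [-0.4, 0.3, -0.2]
grip_width: 0.0447
```

View pics/s14.png

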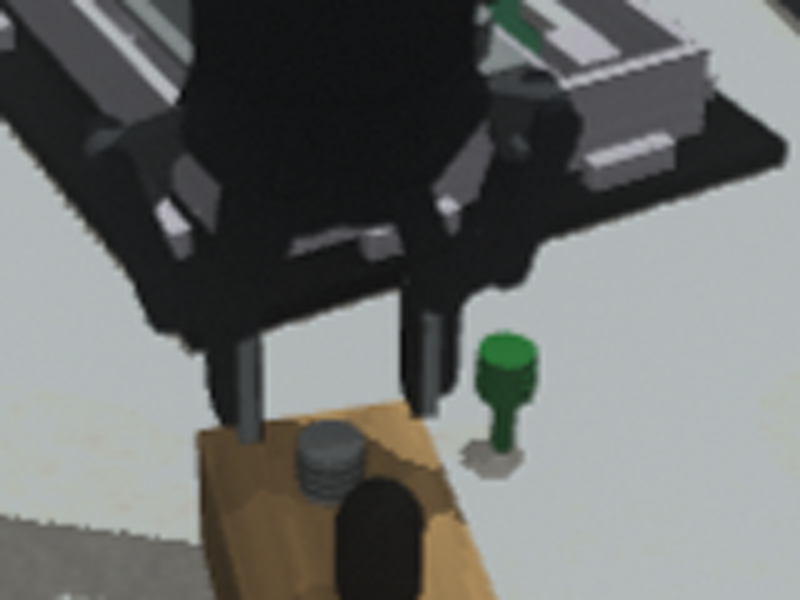

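View pics/w14.png

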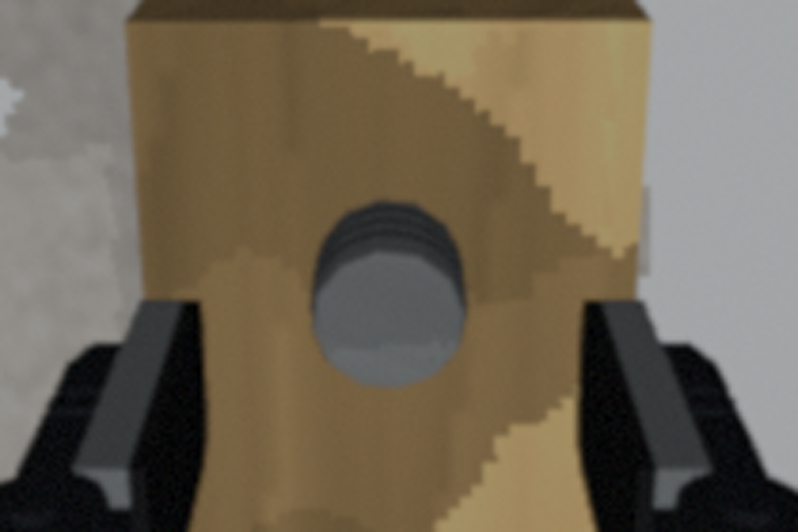

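```bash
python3 -m pendant '[45,0,0,0.1,0,0,0, 45,0,0,0.05,0,0,0, 45,0,0,0,0,0,0]' 50; python3 -m pendant '[45,0,0,0.05,0,0,0, 45,0,0,0.05,0,0,0, 45,0,0,0,0,0,0]' 50;  python3 -m pendant '[45,0,0,0.05,0,0,0, 45,0,0,0.02,0,0,0, 45,0,0,0,0,0,0]' 50;
python3 - <<'E'
from h import *
S=get_image("side");crop(S,200,190,360,310,5,"s15")
W=get_image("wrist"); crop(W,180,180,390,320,3.8,"w15")
E
```

```text
time_s: 21.2
position: [0.4946, -0.2038, 0.0307]
tool_rot: [[0.09, 0.996, -0.001], [0.996, -0.09, 0.001], [0.001, -0.001, -1.0]]
ft_force: [0.0, 0.2, 0.4]
grip_width: 0.0452
time_s: 21.5
position: [0.4947, -0.2039, 0.0258]
tool_rot: [[0.09, 0.996, -0.001], [0.996, -0.09, 0.0], [0.0, -0.001, -1.0]]
ft_force: [0.3, 0.1, -0.1]
grip_width: 0.0453
time_s: 21.8
position: [0.4948, -0.2039, 0.0225]
tool_rot: [[0.09, 0.996, -0.0], [0.996, -0.09, 0.0], [0.0, -0.0, -1.0]]
ft_force: [1.3, 0.2, 0.5]
grip_width: 0.0448
```

View pics/s15.png

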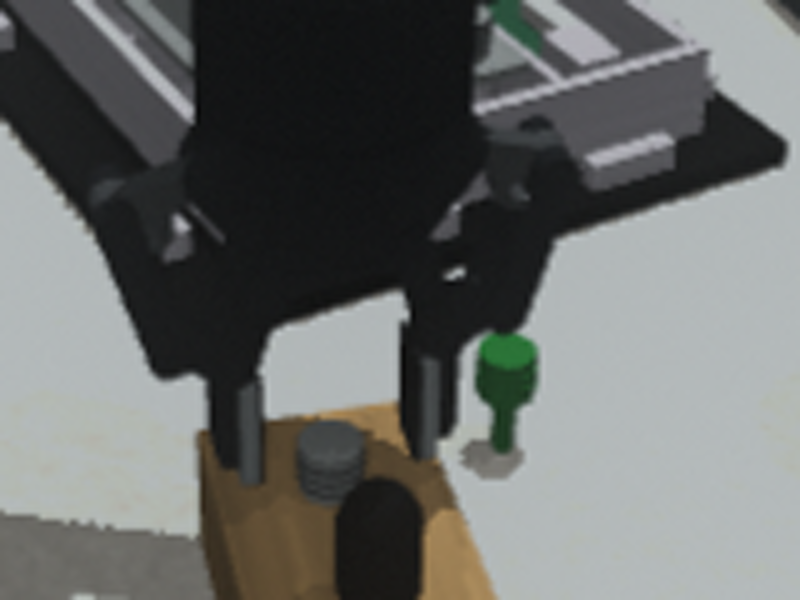

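View pics/w15.png

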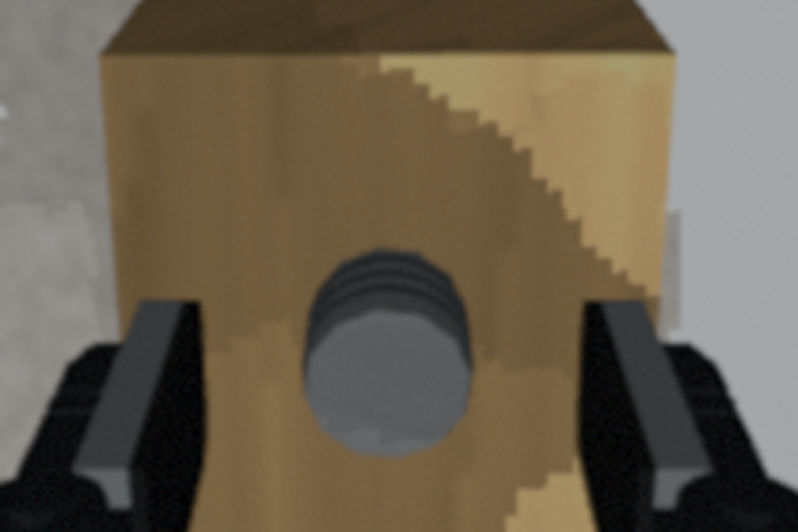

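```bash
python3 - <<'E'
from h import *
S=get_image("side");W=get_image("wrist")
for p in [(250,286),(250,284),(251,280),(286,280)]: print(depthpt(S,*p))
for p in [(226,260),(343,260),(283,278)]: print(depthpt(W,*p))
E
```

```text
[ 0.46825339 -0.21160768  0.06063997]
[ 0.46772918 -0.21378799  0.06623819]
[ 0.4691941  -0.2143063   0.07361857]
[ 0.52147263 -0.21771138  0.06289216]
[ 0.4712427  -0.1914041   0.06223054]
[ 0.52191406 -0.19612089  0.06198835]
[ 0.49514888 -0.20208263  0.06288037]
```

```bash
python3 -m pendant '[45,0,0,0.06,0,0,0, 45,0,0,0.06,0,0,0, 45,0,0,0,0,0,0, 25,0,0,0,0,0,0, 8,0,0,0,0,0,0, 8,0,0,0,0,0,0, 8,0,0,0,0,0,0, 8,0,0,0,0,0,0, 8,0,0,0,0,0,0]' 60
python3 -m pendant '[8,0,0,0,0,0,0]' 60
python3 - <<'E'
from h import *
S=get_image("side");crop(S,200,190,360,310,5,"s16")
W=get_image("wrist"); crop(W,180,180,390,320,3.8,"w16")
for p in [(262,260),(304,260)]: print(depthpt(W,*p))
E
```

```text
time_s: 22.9
position: [0.495, -0.2041, 0.0169]
tool_rot: [[0.09, 0.996, 0.0], [0.996, -0.09, -0.0], [-0.0, 0.0, -1.0]]
ft_force: [-1.4, 0.2, 4.6]
grip_width: 0.017
time_s: 23.0
position: [0.495, -0.204, 0.0169]
tool_rot: [[0.09, 0.996, 0.0], [0.996, -0.09, -0.0], [-0.0, 0.0, -1.0]]
ft_force: [-0.0, -0.2, 5.8]
grip_width: 0.0169
[ 0.48693683 -0.19276872  0.05660483]
[ 0.50510677 -0.19486328  0.05574674]
```

View pics/s16.png

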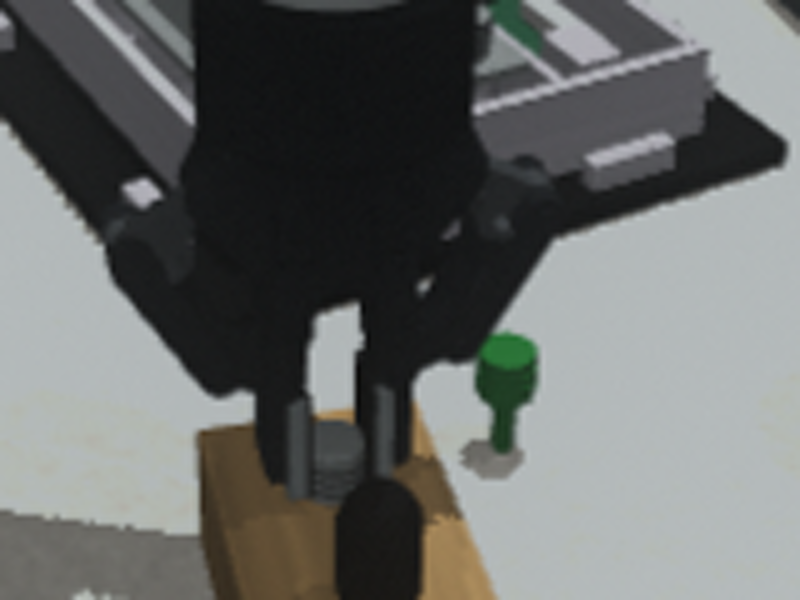

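View pics/w16.png

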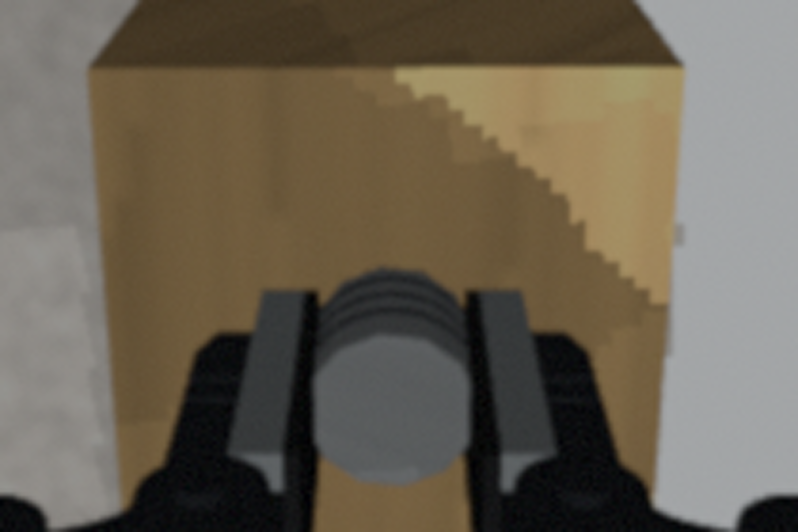

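```bash
python3 -m pendant '[8,0,0,-0.1,0,0,0, 8,0,0,-0.2,0,0,0, 8,0,0,-0.4,0,0,0, 8,0,0,-0.4,0,0,0, 8,0,0,-0.4,0,0,0, 8,0,0,-0.4,0,0,0, 8,0,0,-0.36,0,0,0, 8,0,0,0,0,0,0, 8,0,0,0,0,0,0]' 60
python3 w.py 0.5939 0.125 0.13
python3 - <<'E'
from h import *
W=get_image("wrist"); crop(W,180,150,390,310,3.8,"w17")
E
```

```text
time_s: 24.0
position: [0.4946, -0.2038, 0.1295]
tool_rot: [[0.09, 0.996, -0.0], [0.996, -0.09, 0.0], [0.0, -0.0, -1.0]]
ft_force: [0.9, 0.2, -0.6]
grip_width: 0.0174
pos [ 0.4946 -0.2038  0.1295] shift units [ 6.729  1.383 -0.01 ] yangle -5.18 z [-0.  0. -1.] q [-35.1  23.9  83.3  -0.   72.8 -29.9] F [ 0.91  0.23 -0.57] t 24.0 gw 0.017361039651374158
```

View pics/w17.png

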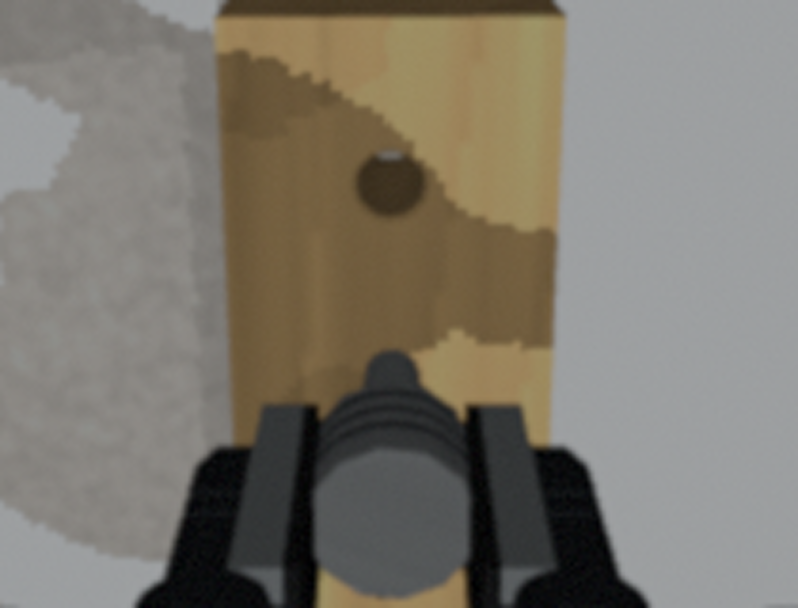

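```bash
python3 -m pendant '[8,0.4,0.08,0,0,0,0, 8,0.8,0.17,0,0,0,0, 8,0.85,0.18,0,0,0,0, 8,0.85,0.18,0,0,0,0, 8,0.85,0.18,0,0,0,0, 8,0.85,0.18,0,0,0,0, 8,0.85,0.17,0,0,0,0, 8,0.8,0.16,0,0,0,0, 8,0.48,0.08,0,0,0,0, 8,0,0,0,0,0,0, 8,0,0,0,0,0,0]' 60
python3 w.py 0.5939 0.1515 0.13
python3 - <<'E'
from h import *
W=get_image("wrist"); np.savez("/tmp/w18.npz",**W); cv2.imwrite("pics/w18.png",W["frame"][:,:,::-1])
E
```

```text
time_s: 25.15
position: [0.5934, 0.1249, 0.1285]
tool_rot: [[0.09, 0.996, -0.002], [0.996, -0.09, -0.0], [-0.001, -0.002, -1.0]]
ft_force: [-0.4, 0.2, -1.1]
grip_width: 0.0174
pos [0.5934 0.1249 0.1285] shift units [ 0.532 -0.038 -0.03 ] yangle -5.14 z [-2.2e-03 -3.0e-04 -1.0e+00] q [ 0.7 30.7 71.4 -0.  78.1  5.9] F [-0.36  0.19 -1.08] t 25.15 gw 0.017395898986275523
```

View pics/w18.png

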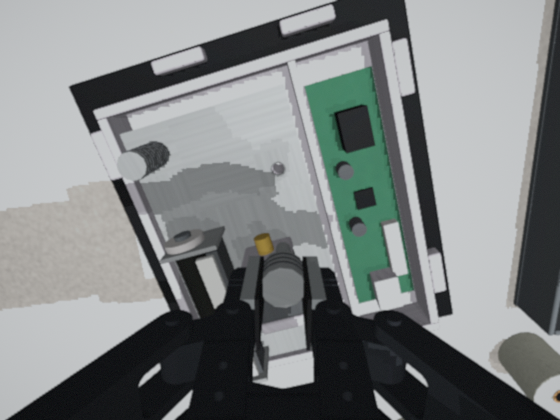

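```bash
python3 -m pendant '[8,0.26,-0.01,0,0,0,0, 8,0.26,-0.01,0,0,0,0, 8,0,0,0.3,0,0,0, 8,0,0,0.3,0,0,0, 8,0,0,0.3,0,0,0, 8,0,0,0.27,0,0,0, 8,0,0,0,0,0,0, 8,0,0,0,0,0,0]' 60
python3 w.py 0.5939 0.1515 0.053
python3 - <<'E'
from h import *
W=get_image("wrist"); np.savez("/tmp/w19.npz",**W); crop(W,240,170,320,270,7,"w19")
s=observe();p=np.array(s["position"]);R=np.array(s["tool_rot"])
print("tip",proj(W,p+R@[0,0,-.0041]),"near",proj(W,p+R@[.004,0,-.0041]),"hole cast",proj(W,[.5927,.1514,.057]))
E
```

```text
time_s: 26.0
position: [0.5955, 0.1512, 0.0715]
tool_rot: [[0.09, 0.996, 0.0], [0.996, -0.09, 0.0], [0.0, 0.0, -1.0]]
ft_force: [0.5, 0.7, 0.1]
grip_width: 0.0176
pos [0.5955 0.1512 0.0715] shift units [ 0.003 -0.032  0.371] yangle -5.18 z [ 2.e-04  1.e-04 -1.e+00] q [ 3.2 34.5 74.4  0.  71.1  8.4] F [0.5  0.66 0.11] t 26.0 gw 0.017571451105639246
tip [283.27901384 247.33812123] near [283.28207994 240.54536755] hole cast [278.11730893 233.58889169]
```

View pics/w19.png

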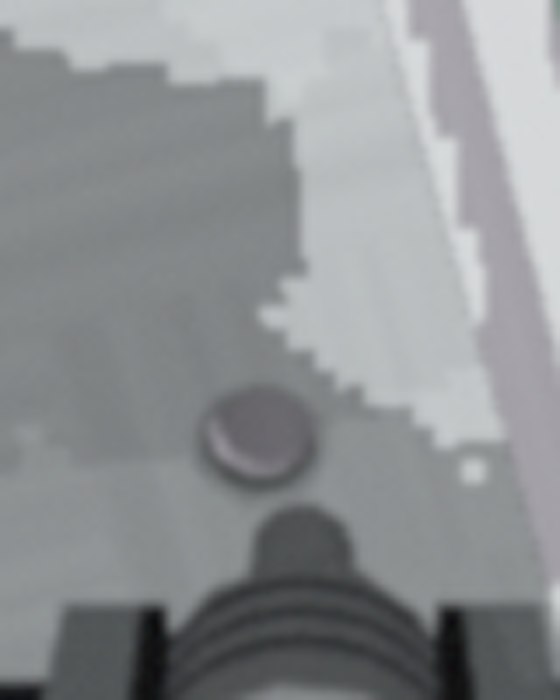

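```bash
python3 - <<'E'
from h import *
W=dict(np.load("/tmp/w19.npz"))
h=ray(W,276.9,232.9,.057); s=observe();p=np.array(s["position"]);R=np.array(s["tool_rot"])
n=ray(W,283.3,242.4,p[2]+.0041); tip=n-R@[.004,0,0]
print(h,tip,p,"shift",R.T@(h-tip)/.05)
E
```

```text
[0.59202384 0.15190477 0.057     ] [0.59563984 0.15009307 0.07607757] [0.59573304 0.15117732 0.07197865] shift [ 0.02944894 -0.07575893  0.38146804]
```

```bash
python3 -m pendant '[8,0.022,-0.074,0,0,0,0, 8,0,0,0.12,0,0,0, 8,0,0,0.12,0,0,0, 8,0,0,0,0,0,0, 8,0,0,0,0,0,0]' 60
python3 - <<'E'
from h import *
W=get_image("wrist"); np.savez("/tmp/w20.npz",**W); crop(W,240,190,320,270,8,"w20")
s=observe();p=np.array(s["position"]);R=np.array(s["tool_rot"])
print(p,"tip",proj(W,p+R@[0,0,-.0041]),"near",proj(W,p+R@[.004,0,-.0041]))
E
```

```text
time_s: 26.55
position: [0.5917, 0.1523, 0.0589]
tool_rot: [[0.09, 0.996, -0.0], [0.996, -0.09, -0.0], [-0.0, -0.0, -1.0]]
ft_force: [0.1, -0.1, 0.5]
grip_width: 0.0174
[0.59180844 0.15228572 0.05915166] tip [283.01523317 247.06821703] near [283.0162004  240.27987758]
```

View pics/w20.png

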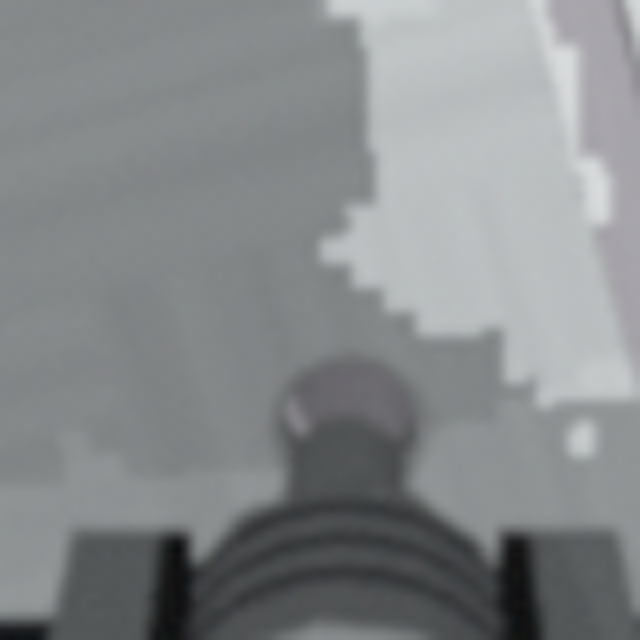

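```bash
python3 - <<'E'
from h import *
W=dict(np.load("/tmp/w20.npz"))
s=observe();p=np.array(s["position"]);R=np.array(s["tool_rot"])
for e in (ray(W,283.4,234.1,.057),): print("hole center from far edge",e-R@[.0047,0,0])
print("left/right edges",ray(W,274.9,242,.057),ray(W,291.9,242,.057))
n=ray(W,283.5,242.7,p[2]+.0041); print("tip",n-R@[.004,0,0],p)
E
```

```text
hole center from far edge [0.59203952 0.15249729 0.05700001]
left/right edges [0.58731404 0.15285215 0.057     ] [0.59675619 0.15199785 0.057     ]
tip [0.59193967 0.1508482  0.06325166] [0.59180844 0.15228572 0.05915166]
```

```bash
python3 -m pendant '[8,0.014,0.002,0.04,0,0,0, 8,0,0,0.04,0,0,0, 8,0,0,0.03,0,0,0, 8,0,0,0,0,0,0, 8,0,0,0,0,0,0]' 60
python3 - <<'E'
from h import *
W=get_image("wrist"); np.savez("/tmp/w21.npz",**W); crop(W,240,190,320,270,8,"w21")
s=observe();print(s["position"],s["ft_force"])
E
```

```text
time_s: 27.1
position: [0.5919, 0.153, 0.0536]
tool_rot: [[0.09, 0.996, -0.0], [0.996, -0.09, -0.0], [-0.0, -0.0, -1.0]]
ft_force: [1.0, -0.5, 0.5]
grip_width: 0.0171
[0.59193425 0.15302373 0.053724  ] [ 0.06901743 -0.94451258 -0.96379935]
```

View pics/w21.png

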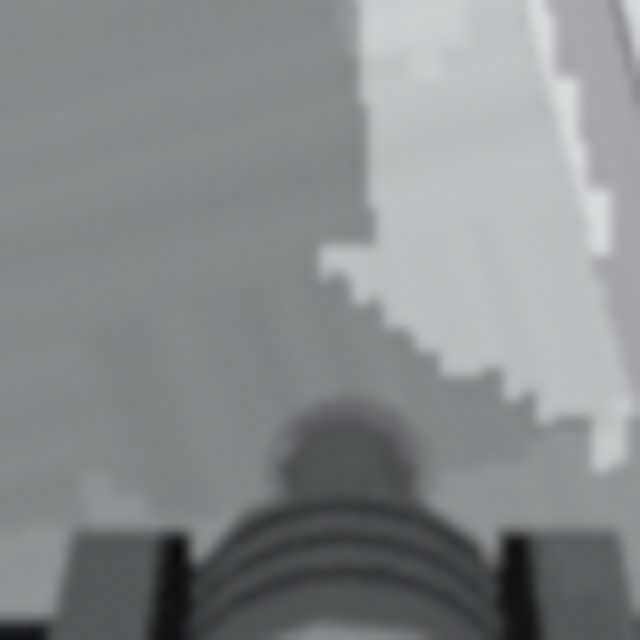

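```bash
python3 -m pendant '[8,0,0,0.02,0,0,0, 8,0,0,0.02,0,0,0, 8,0,0,0,0,0,0]' 60; python3 -m pendant '[8,0,0,0.02,0,0,0, 8,0,0,0.02,0,0,0, 8,0,0,0,0,0,0]' 60; python3 -m pendant '[8,0,0,0.02,0,0,0, 8,0,0,0.02,0,0,0, 8,0,0,0,0,0,0]' 60
```

```text
time_s: 27.45
position: [0.592, 0.1528, 0.0516]
tool_rot: [[0.09, 0.996, 0.0], [0.996, -0.09, -0.0], [-0.0, 0.0, -1.0]]
ft_force: [0.6, -0.2, -0.9]
grip_width: 0.0172
time_s: 27.75
position: [0.5919, 0.1529, 0.0495]
tool_rot: [[0.09, 0.996, -0.0], [0.996, -0.09, -0.0], [-0.0, -0.0, -1.0]]
ft_force: [-0.5, -1.3, -0.1]
grip_width: 0.0172
time_s: 28.05
position: [0.5919, 0.1529, 0.0475]
tool_rot: [[0.09, 0.996, 0.0], [0.996, -0.09, -0.0], [-0.0, 0.0, -1.0]]
ft_force: [-0.0, -1.6, -0.7]
grip_width: 0.0168
```

```bash
python3 -m pendant '[8,-0.006,0,0.02,0,0,0, 8,0,0,0.01,0,0,0, 8,0,0,0,0,0,0]' 60; python3 -m pendant '[8,0,0,0.02,0,0,0, 8,0,0,0.02,0,0,0, 8,0,0,0,0,0,0]' 60; python3 -m pendant '[8,0,0,0.02,0,0,0, 8,0,0,0.02,0,0,0, 8,0,0,0,0,0,0]' 60
```

```text
time_s: 28.35
position: [0.592, 0.1527, 0.0461]
tool_rot: [[0.09, 0.996, 0.0], [0.996, -0.09, 0.0], [0.0, 0.0, -1.0]]
ft_force: [0.7, -1.5, 0.3]
grip_width: 0.0172
time_s: 28.65
position: [0.5919, 0.1527, 0.044]
tool_rot: [[0.09, 0.996, 0.0], [0.996, -0.09, -0.0], [-0.0, 0.0, -1.0]]
ft_force: [1.2, -1.6, -1.0]
grip_width: 0.0172
time_s: 28.95
position: [0.5919, 0.1527, 0.042]
tool_rot: [[0.09, 0.996, 0.0], [0.996, -0.09, -0.0], [-0.0, 0.0, -1.0]]
ft_force: [1.7, -1.4, -0.3]
grip_width: 0.0174
```

```bash
python3 -m pendant '[8,-0.004,0.006,0.03,0,0,0, 8,0,0,0.03,0,0,0, 8,0,0,0.03,0,0,0, 8,0,0,0,0,0,0]' 60; python3 -m pendant '[8,0,0,0.03,0,0,0, 8,0,0,0.03,0,0,0, 8,0,0,0,0,0,0]' 60; python3 -m pendant '[8,0,0,0.03,0,0,0, 8,0,0,0.03,0,0,0, 8,0,0,0,0,0,0]' 60
```

```text
time_s: 29.35
position: [0.592, 0.1525, 0.0373]
tool_rot: [[0.09, 0.996, -0.001], [0.996, -0.09, 0.0], [-0.0, -0.001, -1.0]]
ft_force: [1.7, -1.9, -1.4]
grip_width: 0.0172
time_s: 29.65
position: [0.592, 0.1525, 0.0344]
tool_rot: [[0.09, 0.996, -0.0], [0.996, -0.09, -0.0], [-0.0, -0.0, -1.0]]
ft_force: [0.7, -0.6, -0.9]
grip_width: 0.0173
time_s: 29.95
position: [0.5921, 0.1525, 0.0314]
tool_rot: [[0.09, 0.996, -0.0], [0.996, -0.09, -0.0], [-0.0, -0.0, -1.0]]
ft_force: [-0.0, -1.0, -0.9]
grip_width: 0.0168
```

Expected seat at TCP z ≈ 0.0289.

```bash
python3 -m pendant '[8,0,0,0.02,0,0,0, 8,0,0,0.02,0,0,0, 8,0,0,0,0,0,0]' 60; python3 -m pendant '[8,0,0,0.01,0,0,0, 8,0,0,0.01,0,0,0, 8,0,0,0,0,0,0]' 60; python3 -m pendant '[8,0,0,0.01,0,0,0, 8,0,0,0,0,0,0]' 60
```

```text
time_s: 30.25
position: [0.5921, 0.1525, 0.0295]
tool_rot: [[0.09, 0.996, -0.0], [0.996, -0.09, 0.0], [0.0, -0.0, -1.0]]
ft_force: [0.5, -1.3, -2.1]
grip_width: 0.0172
time_s: 30.55
position: [0.5922, 0.1525, 0.0289]
tool_rot: [[0.09, 0.996, 0.0], [0.996, -0.09, -0.0], [-0.0, 0.0, -1.0]]
ft_force: [-0.4, -0.6, 2.1]
grip_width: 0.0174
time_s: 30.75
position: [0.5922, 0.1525, 0.0289]
tool_rot: [[0.09, 0.996, 0.0], [0.996, -0.09, -0.0], [0.0, 0.0, -1.0]]
ft_force: [-2.2, -1.5, 6.8]
grip_width: 0.0172
```

Contact came at exactly 0.0289, so the head is on the plate. I'll give it a slightly firmer press, ease off, release and look.

```bash
python3 -m pendant '[8,0,0,0.01,0,0,0, 8,0,0,0,0,0,0, 8,0,0,0,0,0,0]' 60; python3 -m pendant '[8,0,0,-0.024,0,0,0, 8,0,0,0,0,0,0, 40,0,0,0,0,0,0, 40,0,0,0,0,0,0, 40,0,0,0,0,0,0, 40,0,0,0,0,0,0, 40,0,0,0,0,0,0]' 60
python3 - <<'E'
from h import *
W=get_image("wrist"); crop(W,180,180,390,320,3.8,"w22")
for v in (262,275,285): print(depthpt(W,283,v))
print(observe()["ft_force"])
E
```

```text
time_s: 31.05
position: [0.5923, 0.1525, 0.0289]
tool_rot: [[0.09, 0.996, 0.001], [0.996, -0.09, -0.0], [0.0, 0.001, -1.0]]
ft_force: [-3.7, -2.2, 11.3]
grip_width: 0.0172
time_s: 31.75
position: [0.5921, 0.1525, 0.0288]
tool_rot: [[0.09, 0.996, -0.0], [0.996, -0.09, 0.0], [0.0, -0.0, -1.0]]
ft_force: [-0.3, -0.1, -0.0]
grip_width: 0.0401
[0.59311661 0.16234489 0.06911607]
[0.59286229 0.15954107 0.07531153]
[0.59231862 0.15353901 0.07324472]
[-0.61974791 -0.54700452  0.4906679 ]
```

View pics/w22.png

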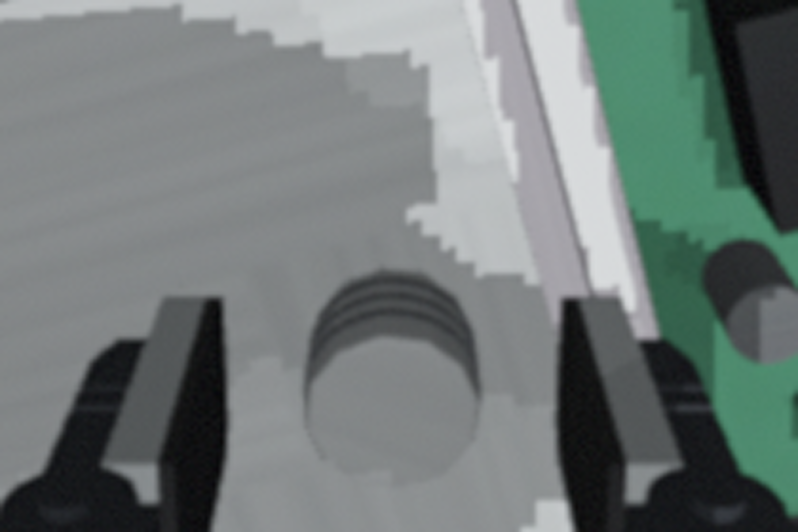

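The head top reads about 0.0745 m against 0.075 expected, so it is home. I'll retreat straight up and make a final check.

```bash
python3 -m pendant '[40,0,0,-0.2,0,0,0, 40,0,0,-0.5,0,0,0, 40,0,0,-0.8,0,0,0, 40,0,0,-0.9,0,0,0, 40,0,0,-0.6,0,0,0, 40,-0.5,0,0,0,0,0, 40,-0.5,0,0,0,0,0, 40,0,0,0,0,0,0, 40,0,0,0,0,0,0]' 60
python3 - <<'E'
from h import *
W=get_image("wrist"); S=get_image("side")
crop(W,90,50,400,280,2.5,"w23"); crop(S,180,130,360,250,4,"s23"); np.savez("/tmp/w23.npz",**W)
print(observe()["position"])
for n,p in (("drift",[.5092,.1715,.102]),("screw",[.592,.1525,.075])):
    u=proj(W,p); v=proj(S,p); print(n,u,depthpt(W,*u),v,depthpt(S,*v))
E
```

```text
time_s: 32.7
position: [0.5877, 0.1026, 0.1795]
tool_rot: [[0.091, 0.996, 0.001], [0.996, -0.091, 0.0], [0.0, 0.001, -1.0]]
ft_force: [-0.3, 1.1, 0.3]
grip_width: 0.0398
[0.58764616 0.10339776 0.17915757]
drift [163.81966753 118.81366357] [0.50933318 0.17151697 0.10239173] [218.80032994 155.31741529] [0.509488   0.17295765 0.10136158]
screw [282.4878019  130.91706422] [0.59200708 0.15257219 0.07567348] [258.59058984 165.61565756] [0.59154915 0.15099867 0.07572048]
```

View pics/w23.png

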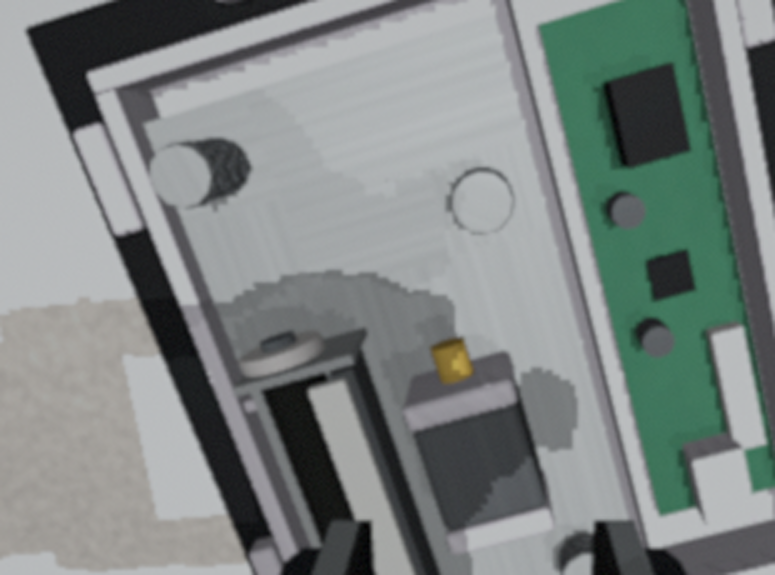

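View pics/s23.png

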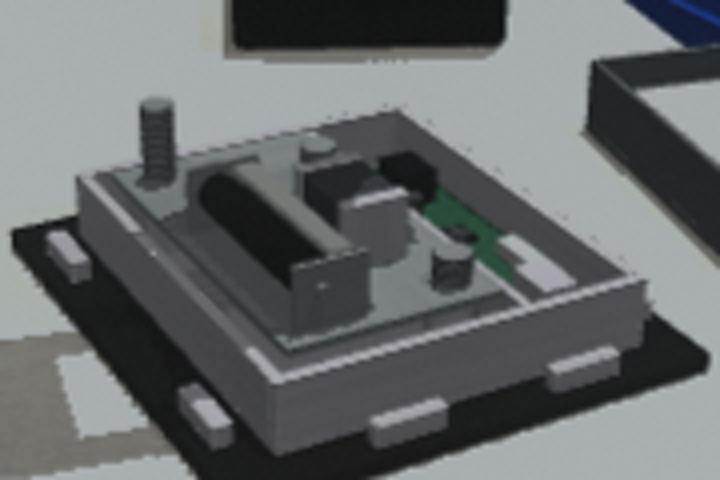

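The drift stands upright with its top at about 0.102 m. The thumbscrew head is flat with its top at about 0.075 m, and the arm is clear of everything. Handing in.

```bash
python3 -c "
from rig import *
print(close_job(), observe()['time_s'])"
```

```text
the job is handed in; nothing more can be done
the job is handed in; nothing more can be done
```

The drift pin is seated in the drift hole with its shoulder on the plate. The thumbscrew is fully home in the open screw hole. I handed the job in at about 33 s of the 72 s; no verdict was reported.

- **Drift:** I fed it in through the overlap of the plate and casting holes and shifted it sideways as the taper drew the plate into line. The wrist force at the end of each move never read above 18 N.
- **Thumbscrew:** It came from the block (the grey one, not the green look-alike) and went in without resistance. I pressed the head down with about 11 N.
- **Last checks:** The drift handle's top read 0.101–0.102 m (0.102 expected). The screw head's top read 0.0755 m (0.075 expected). Both looked upright and let go, and the arm was clear of everything. I did not measure the plate angle directly, but both pins dropped fully in.

**What disagreed:**
- The finger pads sat about 35 mm above the nominal TCP height. The first close on the screw shut above its head without touching anything, and I re-gripped it lower.
- The drift had been held only near the top of its handle, with the jaw opening reading 12 mm on an 18 mm handle. It still went in straight.

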